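# Sort the cut slab glass into its fitted trays

### The job

Sort the cut glass on the bench into the wooden trays made for it: the two strips in the tray with two narrow lanes, one strip to a lane; the little six-sided piece in the small square bay; the two rectangular slabs in the large bay, the larger one underneath and the smaller one stacked squarely and centred on top of it, so that the pile stands safely. Each piece lies flat, right down in its bay, and let go of; set the glass down, do not let it drop, and leave the tools where they lie.

Things in the scene. Friction and masses are not known exactly. Their poses are not given: they have to be found in the camera images.
- large_slab: the larger of two rectangular glass slabs, 64 mm (its x) by 92 mm (its y) by 22 mm thick, 0.29 kg; corners slightly chipped; pick across the 64 mm. Origin: centre of the underside, z up; lies flat. All the glass is pale, clear to white.
- small_slab: the smaller rectangular glass slab, 54 mm (its x) by 86 mm (its y) by 20 mm thick, 0.21 kg; pick across the 54 mm. Origin: centre of the underside, z up; lies flat. All the glass is pale, clear to white.
- wide_strip: narrow glass strip, 26 mm (its x) by 88 mm (its y) by 13 mm thick; pick across the 26 mm. Origin: centre of the underside, z up; lies flat. All the glass is pale, clear to white.
- narrow_strip: narrower glass strip, 20 mm (its x) by 84 mm (its y) by 14 mm thick; pick across the 20 mm. Origin: centre of the underside, z up; lies flat. All the glass is pale, clear to white.
- hexagon: small stubby piece of glass with six unequal sides, 35 mm (its x) by 36 mm (its y) by 14 mm thick; blunt corners at +x and -x, two nearly parallel flats at +y and -y: pick across the 36 mm. Origin: centre of the underside, z up; lies flat. All the glass is pale, clear to white.
- slab_tray: fixed shallow wooden tray, 132 (its x) by 104 (its y) by 12 mm high. Origin: underside centre, on the bench; x points away from the robot. Grey felt floor 6 mm above the bench; the 5 mm thick plywood insert on it (top at 11 mm) leaves one large bay in the middle, 104 (x) by 76 (y) mm. Slabs lie with their y axis along the tray's x, either way round.
- strip_tray: fixed shallow wooden tray, 126 (its x) by 144 (its y) by 12 mm high. Origin: underside centre, on the bench; x points away from the robot. Grey felt floor 6 mm above the bench; the 5 mm thick plywood insert on it (top at 11 mm) leaves two narrow lanes, each 98 (x) by 36 (y) mm, centred at y = +40 and -40 mm. Strips lie with their y axis along the tray's x, either way round.
- hexagon_tray: fixed shallow wooden tray, 78 (its x) by 78 (its y) by 12 mm high. Origin: underside centre, on the bench; x points away from the robot. Grey felt floor 6 mm above the bench; the 5 mm thick plywood insert on it (top at 11 mm) leaves one small square bay in the middle, 50 by 50 mm.
- pincers: bystander: grozing pincers with black handles, 53 by 165 by 16 mm, lying to the right of the trays; not to be moved
- glass_cutter: bystander: slim brass-coloured glass cutter, 14 by 120 by 14 mm, lying to the right of the trays; not to be moved
Mind the look-alikes: they are no part of the job. What is shaped like the large_slab but orange is not meant.

How it is judged (in metres and radians):
At the end, for the whole second after the job is handed in: Large slab, hexagon and one strip per lane (either lane) flat on their bays' floors, centred within 12 mm in x and y, slab and strips along the bay; small slab flat on the large one, centres within 12 mm, axes within 0.2 rad; heights within 4 mm; all let go and at rest (x of large_slab in the frame of slab_tray between -0.012 and 0.012 m and y of large_slab in the frame of slab_tray between -0.012 and 0.012 m and z of large_slab in the frame of slab_tray between 0.002 and 0.01 m and angle between each of large_slab, small_slab, hexagon's own z axis and vertical below 0.06 rad and angle between the y axis of large_slab and the x axis of slab_tray, either way round below 0.25 rad and horizontal distance between small_slab and large_slab below 0.012 m and angle between the y axis of small_slab and the y axis of large_slab, either way round below 0.2 rad and z of small_slab in the frame of large_slab between 0.018 and 0.026 m and x of hexagon in the frame of hexagon_tray between -0.012 and 0.012 m and y of hexagon in the frame of hexagon_tray between -0.012 and 0.012 m and z of hexagon in the frame of hexagon_tray between 0.002 and 0.01 m and ((x of wide_strip in the frame of strip_tray between -0.012 and 0.012 m and y of wide_strip in the frame of strip_tray between 0.028 and 0.052 m and z of wide_strip in the frame of strip_tray between 0.002 and 0.01 m and angle between each of wide_strip, narrow_strip's own z axis and vertical below 0.06 rad and angle between the y axis of each of wide_strip, narrow_strip and the x axis of strip_tray, either way round below 0.25 rad and x of narrow_strip in the frame of strip_tray between -0.012 and 0.012 m and y of narrow_strip in the frame of strip_tray between -0.052 and -0.028 m and z of narrow_strip in the frame of strip_tray between 0.002 and 0.01 m) or (x of wide_strip in the frame of strip_tray between -0.012 and 0.012 m and y of wide_strip in the frame of strip_tray between -0.052 and -0.028 m and z of wide_strip in the frame of strip_tray between 0.002 and 0.01 m and angle between each of wide_strip, narrow_strip's own z axis and vertical below 0.06 rad and angle between the y axis of each of wide_strip, narrow_strip and the x axis of strip_tray, either way round below 0.25 rad and x of narrow_strip in the frame of strip_tray between -0.012 and 0.012 m and y of narrow_strip in the frame of strip_tray between 0.028 and 0.052 m and z of narrow_strip in the frame of strip_tray between 0.002 and 0.01 m)) and linear speed of each of large_slab, small_slab, wide_strip, narrow_strip, hexagon below 0.02 m/s); the robot touches nothing.
It fails at once if a piece of glass is dropped (falls free faster than 0.7 m/s, from about 25 mm) ((linear speed of large_slab above 0.7 m/s and contact force between large_slab and the fingers below 0.01 N) or (linear speed of small_slab above 0.7 m/s and contact force between small_slab and the fingers below 0.01 N) or (linear speed of wide_strip above 0.7 m/s and contact force between wide_strip and the fingers below 0.01 N) or (linear speed of narrow_strip above 0.7 m/s and contact force between narrow_strip and the fingers below 0.01 N) or (linear speed of hexagon above 0.7 m/s and contact force between hexagon and the fingers below 0.01 N)).
It fails at once if the pincers or the glass cutter moved more than 30 mm (distance of any of pincers, glass_cutter from where it was at the start of the episode above 0.03 m).
It also fails if it takes over 112 s, if anything falls off the work surface, if the arm or the gripper's body presses on something with over 40 N, if the wrist force passes 120 N, or if a joint passes its speed limit or range.

### The arm

A 6-joint arm with a two-finger parallel gripper is mounted at the origin on a cart in front of the work surface, level with it; the furniture and walls round the work are solid. World frame = base frame: x ahead of the robot, y to its left, z up, the work surface at z = 0. Lengths are in m, angles in degrees, forces in N, time in s.
With the tool pointing down it reaches from about 0.375 to 0.925 m from the base axis. Payload 5.7 kg.
Tool frame: the origin (TCP) lies at the very end of the fingers, on their centre line; the grasp point (between the pads) lies manip.grasp_offset behind it (manip.grasp_offset is the distance from the TCP to the grasp point, in m); y points along the fingers, z is the direction in which the jaws open and shut, and the axes are right-handed (so a half turn about y gives the same grasp; the last joint's range is limited). The gripper opens to 85 mm and grips with 20 to 120 N. Pads are 22 mm wide; open, the fingers measure 114 mm over their backs; the gripper's body (76 mm by 85 mm) begins 54 mm behind the grasp point. The pads swing forward as they close: fully open they stand 13 mm farther back than shut.
Start: joints at [62.504, 20.558, 86.54, -0, 72.909, -6.595], TCP at [0.214, 0.56, 0.231] pointing down, gripper open.
Joint ranges: [-170.27, 170.27], [-57.76, 135], [12.27, 136.19], [-55.21, 235.2], [11.17, 155.16], [-170.74, 170.74]. Speed limits (degrees/s): [136.94, 136.94, 180, 180, 180, 180].

### API

Orientations are given as [roll, pitch, yaw] about the fixed x, y, z axes, in that order (R = Rz(yaw) Ry(pitch) Rx(roll)).
In Python, from station import status, optics, close_job, manip gives the robot as it stands.
- The arm moves only by the tool carry_out, never from a script. Its argument "rows" is a list that holds one entry, the list of rows, each a list of 7 numbers: the shift along the tool's x, y, z in mm, then the turn, a rotation vector about the tool's x, y, z in rad, then the closure in counts, from 0 (fully open) to 255 (shut). A call has 1 to 10 rows; each row is the pose to reach, as a shift and turn from the pose commanded when the call began, along the tool's axes at that moment; what a row does not reach only later rows make up. A row lasts 1/10 s, in which the tool goes at most 50 mm and 8.59 degrees, less where a joint would pass 70% of its speed; a pose out of reach is approached as far as the arm can. A call with a gripper value outside its range is refused whole. The fingers move at their own pace and stop on an object; "squeeze" is the grip in N (left out, the last holds). Time passes only in rows, so rows that repeat a pose let the fingers close. It gives the time, the measured TCP pose, the force and the opening at its end, in the units of the state.
- status.sense(): the state, without advancing time (a new reading comes with each control period).
- optics.read_camera(name): name is "scene" or "top" or "wrist"; returns the picture (400x640x3 uint8, blue, green, red); there is no depth.
- optics.camera_info(name): a dict with "camera_matrix" (3x3 intrinsics, pixels), "rvec" (rotation vector, rad) and "tvec" (3), from world to camera coordinates, as OpenCV has them; the wrist camera has in their place "tool_from_camera" (4x4, takes a point from camera to tool coordinates, whose origin is the TCP and whose axes are the tool frame's). Camera axes: x right, y down, z forward; pixel columns grow to the right and rows downward; lengths in m; the calibration is good to about 2 mm. A picture is of the moment at which its call begins: read the wrist's pose just before it. camera_info takes no time and is no camera call.
- close_job(): hands the job in, once; it reports no verdict.
The state is a dict: "t": time; "joint_positions": joint angles; "joint_vel": joint speeds; "effort": joint torques, N m; "tcp_pos": TCP position; "eef_rot": TCP orientation; "force": force on the tool from outside, world axes, zero at the start; "ft_torque": the same for the moment, N m; "finger_gap": finger opening in m.
Only numpy, scipy, OpenCV 4.12 (cv2) and the standard library are available. Lean on these libraries where they do the work, as an engineer would, in place of code of your own. Each camera call takes 0.05 s, during which the arm holds its last target.

## Working session

There is one attempt and no reset: what is moved stays moved. The work goes in short steps, Python scripts to look and compute and a tool call to move; the robot and the scene stay as the last step left them, time stands still between calls to the robot, and variables do not carry over. Pictures are saved under pics/ and viewed, and the job is handed in when it is done.

Besides the shell and the picture viewer there is one more tool, called by a JSON object that holds its "fn" and its "kwargs". carry_out: Moves the arm, as the interface text tells. Its arguments: {"type":"object","properties":{"rows":{"type":"array","items":{"type":"array","items":{"type":"array","items":{"type":"number"}}}},"squeeze":{"type":"number"}},"required":["rows"]}

```bash
ls; mkdir -p pics
python3 - <<'E'
from station import status, optics, manip
import cv2
print(status.sense()); print(manip.grasp_offset)
for n in("scene","top","wrist"):
    im=optics.read_camera(n); cv2.imwrite(f"pics/{n}0.png",im); print(n,optics.camera_info(n))
E
```

```text
pics
{'t': 0.0, 'joint_positions': array([ 6.25032339e+01,  2.05969911e+01,  8.65992253e+01,  2.30133408e-03,
        7.29060112e+01, -6.59672952e+00]), 'joint_vel': array([ 0.0096589 ,  0.04643917,  0.0092727 ,  0.06694798,  0.12999816,
       -0.00088755]), 'effort': array([ 9.59591707e-04, -5.27617514e+01, -2.78618592e+01, -2.94783404e-04,
        1.34784303e-02,  3.62424919e-05]), 'tcp_pos': array([0.21374787, 0.559925  , 0.23046179]), 'eef_rot': array([-9.01012983e+01,  1.39278622e-02, -2.09007273e+01]), 'force': array([-0.20058937,  0.16729992, -0.34623208]), 'ft_torque': array([ 0.03178035,  0.04414332, -0.05578169]), 'finger_gap': 0.08535345899881251}
0.0187
scene {'camera_matrix': array([[362.80131896,   0.        , 321.85345311],
       [  0.        , 362.80131896, 202.56972051],
       [  0.        ,   0.        ,   1.        ]]), 'rvec': array([ 2.02017102, -0.93815302,  0.52154793]), 'tvec': array([-0.44342874,  0.2881687 ,  0.76803321])}
top {'camera_matrix': array([[382.39838479,   0.        , 318.72956581],
       [  0.        , 382.39838479, 198.83094767],
       [  0.        ,   0.        ,   1.        ]]), 'rvec': array([ 2.13175849, -2.17689597,  0.14465225]), 'tvec': array([-0.06902712,  0.61821453,  1.06730635])}
wrist {'camera_matrix': array([[311.35335276,   0.        , 322.59625428],
       [  0.        , 311.35335276, 196.88615225],
       [  0.        ,   0.        ,   1.        ]]), 'tool_from_camera': array([[-3.52942113e-04,  9.45410894e-01,  3.25880526e-01,
        -8.49386525e-02],
       [-3.43379427e-04, -3.25880642e-01,  9.45410858e-01,
        -1.42307366e-01],
       [ 9.99999879e-01,  2.21774637e-04,  4.39651653e-04,
        -4.87006224e-04],
       [ 0.00000000e+00,  0.00000000e+00,  0.00000000e+00,
         1.00000000e+00]])}
```

View pics/top0.png

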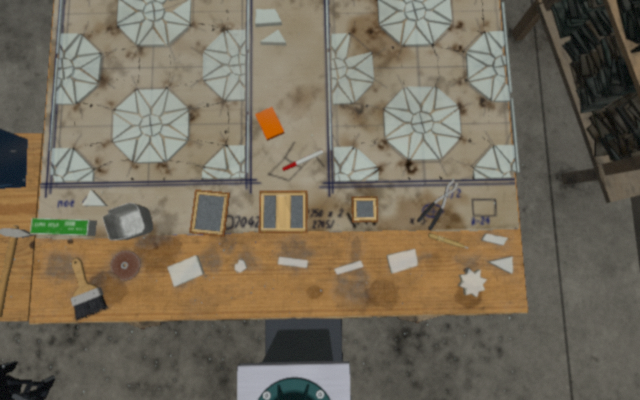

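View pics/scene0.png

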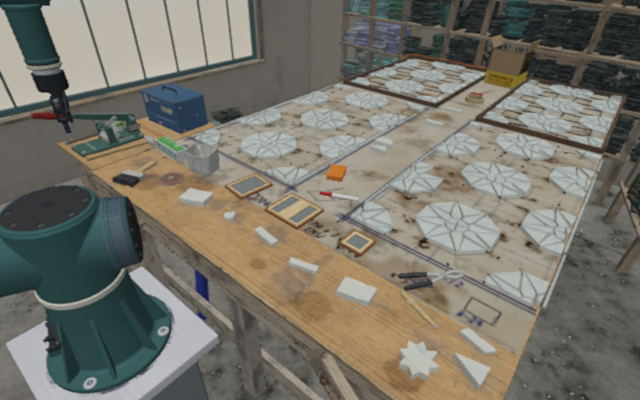

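View pics/wrist0.png

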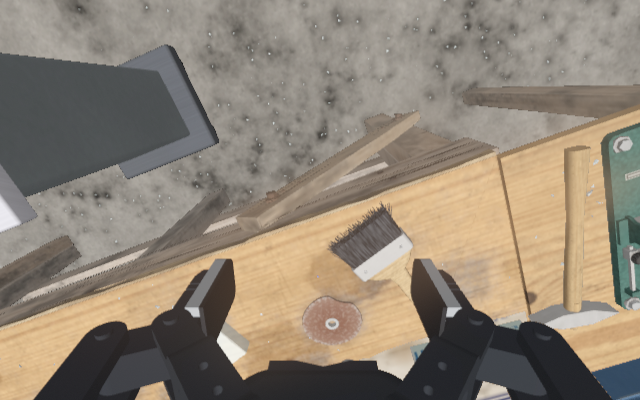

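```bash
cat > h.py <<'E'
import numpy as np, cv2
from scipy.spatial.transform import Rotation as R
from station import status, optics, manip
def cam(name,st=None):
    i=optics.camera_info(name);K=i["camera_matrix"]
    if name=="wrist":
        T=np.eye(4);T[:3,:3]=R.from_euler('xyz',st["eef_rot"],degrees=True).as_matrix();T[:3,3]=st["tcp_pos"]
        W=T@i["tool_from_camera"]
        return K,W[:3,:3],W[:3,3]
    r=cv2.Rodrigues(i["rvec"])[0]
    return K,r.T,-r.T@i["tvec"]
def ray(c,px,z):
    K,Rw,o=c
    px=np.atleast_2d(px).astype(float)
    d=np.c_[px,np.ones(len(px))]@np.linalg.inv(K).T@Rw.T
    s=(z-o[2])/d[:,2]
    return o+s[:,None]*d
def proj(c,P):
    K,Rw,o=c
    q=(np.atleast_2d(P)-o)@Rw@K.T
    return q[:,:2]/q[:,2:]
E
python3 - <<'E'
from h import *
c=cam("top");print(c[2])
im=cv2.imread("pics/top0.png")
for n,p in dict(slabL=(186,271),hexa=(240,267),s1=(293,262),s2=(348,268),slabR=(402,261),slabtray=(210,212),striptray=(283,212),hextray=(365,209),piece=(495,240),pinc=(440,205),cutter=(447,241),cup=(128,222)).items(): print(n,ray(c,p,0.01)[0].round(3))
print(proj(c,[[.214,.56,.23],[0,0,0.2],[.5,0,0]]))
cv2.imwrite("pics/topA.png",cv2.resize(im[180:300,60:340],None,fx=2.85,fy=2.85,interpolation=cv2.INTER_CUBIC))
cv2.imwrite("pics/topB.png",cv2.resize(im[180:300,260:540],None,fx=2.85,fy=2.85,interpolation=cv2.INTER_CUBIC))
E
```

```text
[ 0.4712225  -0.07773214  1.13929973]
slabL [0.417 0.308 0.01 ]
hexa [0.425 0.151 0.01 ]
s1 [ 0.437 -0.003  0.01 ]
s2 [ 0.416 -0.163  0.01 ]
slabR [ 0.433 -0.321  0.01 ]
slabtray [0.588 0.241 0.01 ]
striptray [0.584 0.025 0.01 ]
hextray [ 0.587 -0.219  0.01 ]
piece [ 0.488 -0.597  0.01 ]
pinc [ 0.595 -0.442  0.01 ]
cutter [ 0.488 -0.456  0.01 ]
cup [0.563 0.483 0.01 ]
[[ 38.90261129 370.0933803 ]
 [288.44992151 459.30799884]
 [291.88308046 240.22935356]]
```

View pics/topA.png

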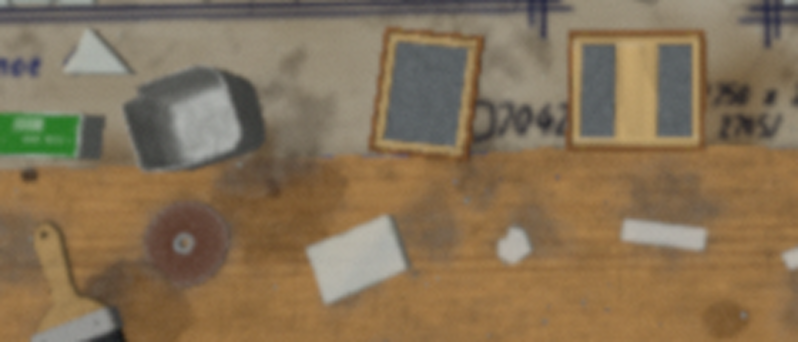

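View pics/topB.png

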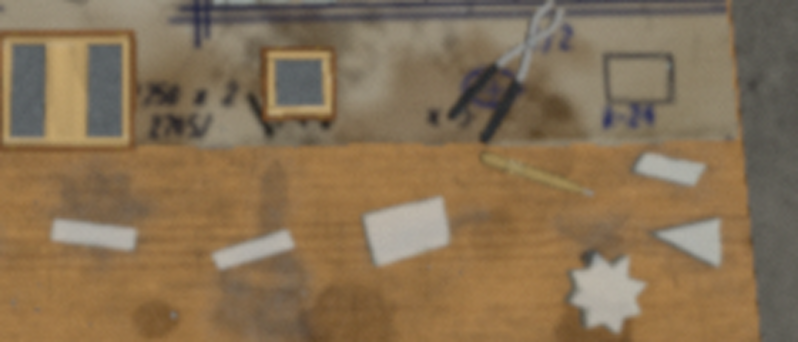

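```bash
cat >> h.py <<'E'
def T(st):
    return R.from_euler('xyz',st["eef_rot"],degrees=True),np.array(st["tcp_pos"])
def go(x,y,z,yaw,st=None,base=None):
    """base: commanded (xyz,yaw) else measured"""
    st=st or status.sense()
    if base is not None: R0=R.from_euler('xyz',[-90,0,base[3]],degrees=True);p0=np.array(base[:3])
    else: R0,p0=T(st)
    d=R0.inv().apply(np.array([x,y,z])-p0)*1000
    w=(R0.inv()*R.from_euler('xyz',[-90,0,yaw],degrees=True)).as_rotvec()
    print("shift mm",d.round(1),"rot",w.round(4),"n",np.linalg.norm(d).round(0),np.degrees(np.linalg.norm(w)).round(1))
def whites(im,amin=60):
    hsv=cv2.cvtColor(im,cv2.COLOR_BGR2HSV)
    m=((hsv[...,1]<60)&(hsv[...,2]>140)).astype(np.uint8)*255
    return m
E
python3 - <<'E'
from h import *
im=cv2.imread("pics/top0.png");c=cam("top")
hsv=cv2.cvtColor(im,cv2.COLOR_BGR2HSV)
m=whites(im);m[:245]=0;m[320:]=0
for k in cv2.findContours(m,cv2.RETR_EXTERNAL,cv2.CHAIN_APPROX_NONE)[0]:
    if cv2.contourArea(k)<40: continue
    for z in (0.014,0.022):
        P=ray(c,k[:,0],z)[:,:2]
        r=cv2.minAreaRect((P*1000).astype(np.float32)); print(z,cv2.contourArea(k),np.round(r[0]),np.round(r[1],1),round(r[2],1))
go(.45,.05,.25,0)
go(.47,.2,.25,0)
E
```

```text
0.014 166.0 [353. 598.] [20.5 76.7] 20.0
0.022 166.0 [353. 593.] [20.4 76.2] 20.0
0.014 387.0 [ 367. -522.] [71.5 70.7] 29.6
0.022 387.0 [ 368. -519.] [71.  70.2] 29.6
0.014 161.0 [ 418. -164.] [20. 81.] 15.2
0.022 161.0 [ 419. -163.] [19.8 80.4] 15.2
0.014 84.0 [430. 150.] [31.7 29. ] 0.2
0.022 84.0 [430. 149.] [31.5 28.8] 0.2
0.014 171.5 [ 419. -609.] [60.9 43.4] 85.0
0.022 171.5 [ 419. -605.] [60.5 43.1] 85.0
0.014 201.0 [437.  -2.] [85.8 23.4] 82.2
0.022 201.0 [437.  -3.] [85.2 23.3] 82.2
0.014 590.0 [418. 311.] [61.3 88.3] 20.7
0.022 590.0 [419. 308.] [60.9 87.7] 20.7
0.014 458.5 [ 434. -323.] [52.6 83.1] 11.6
0.022 458.5 [ 435. -321.] [52.2 82.6] 11.6
shift mm [ 402.6  -18.9 -392.2] rot [ 0.0014 -0.3648 -0.0004] n 562.0 20.9
shift mm [ 367.8  -19.1 -245. ] rot [ 0.0014 -0.3648 -0.0004] n 442.0 20.9
```

{"fn": "carry_out", "kwargs": {"rows": [[[370, -19, -245, 0, -0.365, 0, 0], [370, -19, -245, 0, -0.365, 0, 0], [370, -19, -245, 0, -0.365, 0, 0], [370, -19, -245, 0, -0.365, 0, 0], [370, -19, -245, 0, -0.365, 0, 0], [370, -19, -245, 0, -0.365, 0, 0], [370, -19, -245, 0, -0.365, 0, 0], [370, -19, -245, 0, -0.365, 0, 0], [370, -19, -245, 0, -0.365, 0, 0], [370, -19, -245, 0, -0.365, 0, 0]]]}}

```text
t: 1.15
tcp_pos: [0.4761, 0.1951, 0.2506]
eef_rot: [-90.1, -0.2, -0.3]
force: [-0.1, 0.2, 0.5]
finger_gap: 0.0856
```

Run:
```python
from h import *
st=status.sense(); im=optics.read_camera("wrist"); cv2.imwrite("pics/w1.png",im)
import pickle; pickle.dump(st,open("w1.pkl","wb"))
print(st["t"],st["tcp_pos"],st["eef_rot"],st["joint_vel"].round(2),st["joint_positions"].round(1))
go(.46,-.15,.25,0)
```

```text
1.15 [0.4760803  0.19507234 0.25059819] [-90.10781885  -0.15612203  -0.3168416 ] [ 4.54 -0.68  2.01  3.61  1.07  4.31] [ 14.7  12.4  95.5  -0.2  72.  -74.9]
shift mm [ -12.3    0.4 -347.3] rot [ 0.0004 -0.0049  0.0005] n 347.0 0.3
```

View pics/w1.png

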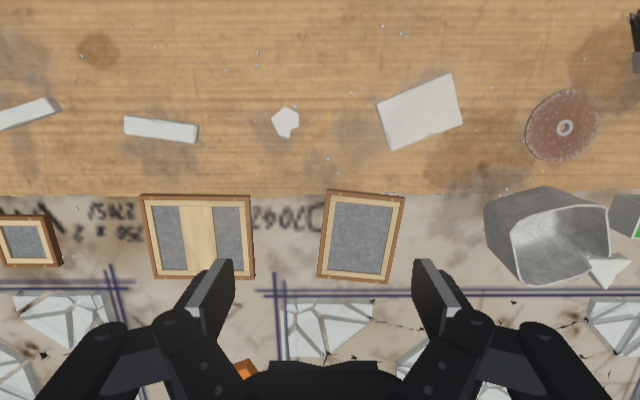

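```bash
cat >> h.py <<'E'
def blob(m,c,z,amin=150,roi=None):
    out=[]
    for k in cv2.findContours(m,cv2.RETR_EXTERNAL,cv2.CHAIN_APPROX_NONE)[0]:
        if cv2.contourArea(k)<amin: continue
        x,y,w,h=cv2.boundingRect(k)
        if x<=1 or y<=1 or x+w>=639 or y+h>=399: continue
        P=ray(c,k[:,0],z)[:,:2]*1000
        r=cv2.minAreaRect(P.astype(np.float32)); out.append((r,(x,y,w,h)))
        print(z,"px",(x,y,w,h),"c",np.round(r[0],1),"sz",np.round(r[1],1),"a",round(r[2],1))
    return out
E
python3 - <<'E'
from h import *
import pickle
st=status.sense(); im=optics.read_camera("wrist"); cv2.imwrite("pics/w2.png",im)
pickle.dump(st,open("w2.pkl","wb"))
print(st["t"],st["tcp_pos"],st["eef_rot"],st["joint_vel"].round(2))
c=cam("wrist",st)
m=whites(im); m[190:]=0
for z in(.013,.021): blob(m,c,z)
hsv=cv2.cvtColor(im,cv2.COLOR_BGR2HSV)
print("tray px",hsv[235,360],hsv[240,165],hsv[240,20],hsv[240,290],hsv[236,200])
g=((hsv[...,1]<60)&(hsv[...,2]<150)&(hsv[...,2]>70)).astype(np.uint8)*255
g[:185]=0;g[300:]=0
g=cv2.morphologyEx(g,cv2.MORPH_OPEN,np.ones((3,3)))
blob(g,c,.009)
cv2.imwrite("pics/g.png",np.hstack([m,g])[:, ::2])
E
```

```text
1.2 [0.4740375  0.19719852 0.25026876] [-9.00224495e+01 -2.84169945e-02 -2.80491369e-01] [ 3.66 -0.5   1.53  1.53  0.73  1.33]
0.013 px (554, 122, 17, 17) c [436.4 484.1] sz [19.2 18.9] a 89.7
0.013 px (121, 117, 74, 29) c [435.4  -0.9] sz [86.5 24.8] a 81.6
0.013 px (269, 109, 29, 34) c [428.1 151.6] sz [32.7 35.7] a 38.1
0.013 px (372, 75, 89, 78) c [418.5 308. ] sz [63.8 92.9] a 21.1
0.021 px (554, 122, 17, 17) c [435.4 478.1] sz [18.8 18.5] a 89.7
0.021 px (121, 117, 74, 29) c [434.4   3.3] sz [84.7 24.2] a 81.6
0.021 px (269, 109, 29, 34) c [427.3 152.6] sz [32.  34.9] a 38.1
0.021 px (372, 75, 89, 78) c [417.9 305.6] sz [62.4 90.9] a 21.1
tray px [ 90   2 131] [ 30   2 140] [105   8 128] [ 19  29 184] [ 19  71 205]
0.009 px (462, 288, 140, 9) c [669.7 500.3] sz [ 12.6 203.2] a 0.2
0.009 px (253, 272, 158, 28) c [657.3 209.3] sz [229.   45.8] a 89.7
0.009 px (421, 258, 34, 42) c [647.1 361.2] sz [87.5 16.5] a 31.9
0.009 px (514, 209, 92, 78) c [597.9 522.2] sz [111.  121.2] a 21.3
0.009 px (191, 209, 51, 91) c [612.9  55.6] sz [ 59.6 159.5] a 71.4
0.009 px (250, 208, 25, 24) c [553.7 115.6] sz [32.3 33.9] a 86.8
0.009 px (151, 208, 34, 64) c [583.7 -15. ] sz [34.3 96. ] a 89.0
0.009 px (326, 204, 64, 72) c [585.6 243. ] sz [ 75.9 102.6] a 83.5
0.009 px (86, 204, 19, 19) c [ 542.2 -105.8] sz [25.  26.2] a 84.0
0.009 px (24, 198, 19, 18) c [ 537.7 -182.8] sz [18.  36.1] a 41.0
0.009 px (276, 197, 47, 39) c [545.9 164.9] sz [59.  55.4] a 83.5
0.009 px (442, 195, 28, 10) c [525.8 370.7] sz [11.4 35.5] a 2.5
0.009 px (480, 188, 112, 91) c [556.7 463.7] sz [115.4 139.2] a 54.0
```

View pics/g.png

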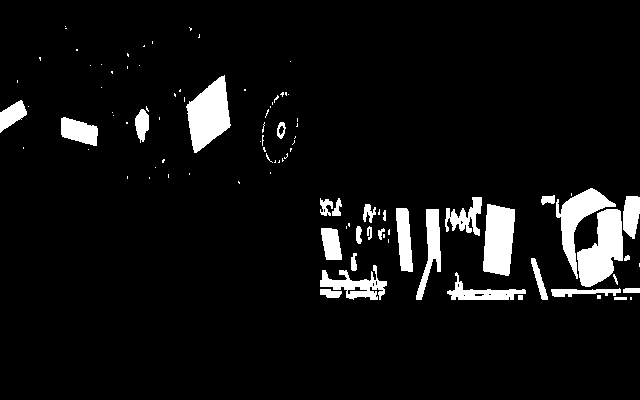

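Run:
```python
from h import *
i=optics.camera_info("wrist");W=i["tool_from_camera"];c=(i["camera_matrix"],W[:3,:3],W[:3,3])
for d in(0,-.007,-.013):
    print(d,proj(c,[[-.011,d,-.0428],[.011,d,-.0428],[-.011,d,.0428],[.011,d,.0428]]).round(0).tolist())
go(.418,.306,.06,-69)
```

```text
0 [[239.0, 243.0], [242.0, 280.0], [407.0, 243.0], [403.0, 280.0]]
-0.007 [[235.0, 250.0], [239.0, 288.0], [410.0, 250.0], [406.0, 288.0]]
-0.013 [[232.0, 256.0], [236.0, 296.0], [414.0, 256.0], [410.0, 296.0]]
shift mm [-54.8 190.1 107.2] rot [ 4.0000e-04  1.2013e+00 -7.0000e-04] n 225.0 68.8
```

Run:
```python
import cv2
im=cv2.imread("pics/w2.png"); cv2.imwrite("pics/fing.png",cv2.resize(im[240:400,150:350],None,fx=3.5,fy=3.5))
```

```text
(no output)
```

View pics/fing.png

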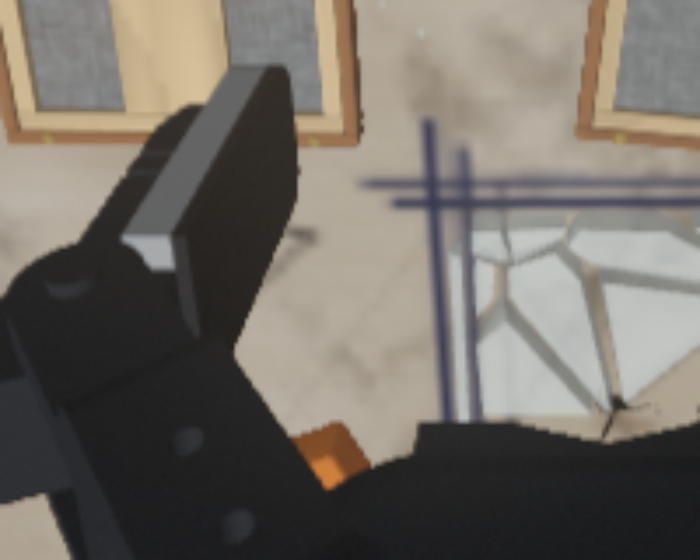

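{"fn": "carry_out", "kwargs": {"rows": [[[-55, 180, 107, 0, 1.2, 0, 0], [-55, 180, 107, 0, 1.2, 0, 0], [-55, 180, 107, 0, 1.2, 0, 0], [-55, 180, 107, 0, 1.2, 0, 0], [-55, 180, 107, 0, 1.2, 0, 0], [-55, 180, 107, 0, 1.2, 0, 0], [-55, 180, 107, 0, 1.2, 0, 0], [-55, 180, 107, 0, 1.2, 0, 0], [-55, 180, 107, 0, 1.2, 0, 0], [-55, 180, 107, 0, 1.2, 0, 0]]]}}

```text
t: 2.25
tcp_pos: [0.4162, 0.3074, 0.0702]
eef_rot: [-90.0, 0.0, -68.4]
force: [0.3, -0.3, -0.3]
finger_gap: 0.0859
```

Run:
```python
from h import *
im=optics.read_camera("wrist");st=status.sense(); im=optics.read_camera("wrist"); cv2.imwrite("pics/w3.png",im)
print(st["t"],st["tcp_pos"],st["eef_rot"])
c=cam("wrist",st)
m=whites(im)
blob(m,c,.021,1500)
go(.418,.306,.003,-69)
```

```text
2.3 [0.41651287 0.30719724 0.07029711] [-9.00182194e+01  1.75798311e-03 -6.84626668e+01]
0.021 px (279, 153, 96, 128) c [417.7 309. ] sz [59.9 91.8] a 21.6
shift mm [ 1.5 67.3  0.8] rot [ 0.0002  0.0084 -0.    ] n 67.0 0.5
```

View pics/w3.png

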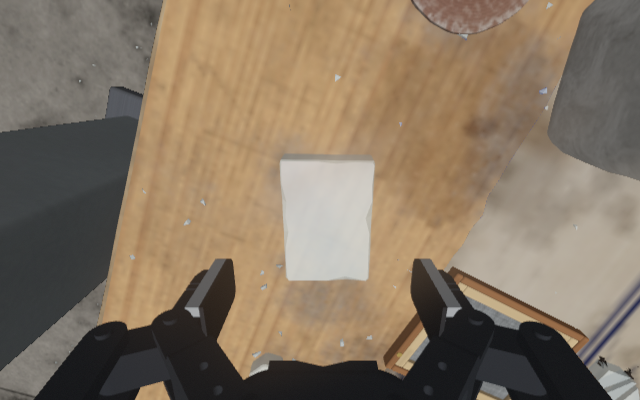

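{"fn": "carry_out", "kwargs": {"rows": [[[1, 30, 1, 0, 0, 0, 0], [1, 55, 1, 0, 0, 0, 0], [1, 67, 1, 0, 0, 0, 0], [1, 67, 1, 0, 0, 0, 0], [1, 67, 1, 0, 0, 0, 0], [1, 67, 1, 0, 0, 0, 255], [1, 67, 1, 0, 0, 0, 255], [1, 67, 1, 0, 0, 0, 255], [1, 67, 1, 0, 0, 0, 255], [1, 67, 1, 0, 0, 0, 255]]], "squeeze": 60}}

```text
t: 3.35
tcp_pos: [0.4196, 0.3066, 0.0048]
eef_rot: [-89.8, 0.0, -68.7]
force: [-0.6, -0.5, 7.4]
finger_gap: 0.0582
```

{"fn": "carry_out", "kwargs": {"rows": [[[0, 0, 0, 0, 0, 0, 255], [0, 0, 0, 0, 0, 0, 255], [0, -10, 0, 0, 0, 0, 255], [0, -30, 0, 0, 0, 0, 255], [0, -60, 0, 0, 0, 0, 255], [0, -60, 0, 0, 0, 0, 255], [0, -60, 0, 0, 0, 0, 255]]]}}

```text
t: 4.05
tcp_pos: [0.4189, 0.3062, 0.0641]
eef_rot: [-89.9, 0.0, -68.7]
force: [0.2, 0.2, -4.4]
finger_gap: 0.0586
```

Run:
```python
from h import *
st=status.sense(); im=optics.read_camera("wrist"); cv2.imwrite("pics/w4.png",im)
print(st["t"],st["tcp_pos"],st["eef_rot"],st["finger_gap"],st["force"])
i=optics.camera_info("wrist");W=i["tool_from_camera"];c=(i["camera_matrix"],W[:3,:3],W[:3,3])
```

```text
4.05 [0.41894371 0.30623893 0.0640797 ] [-8.98970948e+01  1.04480518e-02 -6.87387427e+01] 0.05858290409620836 [ 0.19196637  0.18503758 -4.41865823]
```

View pics/w4.png

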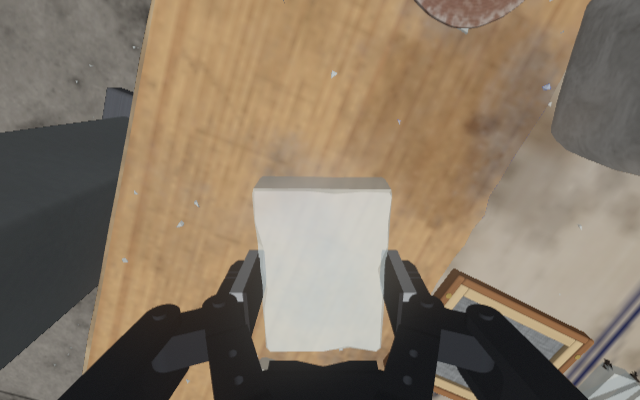

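```bash
cat >> h.py <<'E'
def tcast(px,y):
    i=optics.camera_info("wrist");W=i["tool_from_camera"]
    px=np.atleast_2d(px).astype(float)
    d=np.c_[px,np.ones(len(px))]@np.linalg.inv(i["camera_matrix"]).T@W[:3,:3].T
    s=(y-W[1,3])/d[:,1]
    return (W[:3,3]+s[:,None]*d)*1000
E
python3 - <<'E'
from h import *
print(tcast([(254,188),(391,188),(268,351),(381,351)],-.018).round(1))
# far bay corners to check tray pose again
go(.5856,.243,.07,-6.5)
E
```

```text
[[-45.4 -18.  -29.6]
 [-45.4 -18.   27.7]
 [ 41.5 -18.  -28.7]
 [ 41.5 -18.   28.9]]
shift mm [119.3  -6.8 133.3] rot [ 3.0000e-04 -1.0863e+00 -1.0000e-04] n 179.0 62.2
```

Run:
```python
from h import *
im=cv2.imread("pics/top0.png");c=cam("top")
hsv=cv2.cvtColor(im,cv2.COLOR_BGR2HSV)
g=((hsv[...,1]<60)&(hsv[...,2]<150)&(hsv[...,2]>60)).astype(np.uint8)*255
g[:188]=0;g[232:]=0;g[:,:185]=0;g[:,385:]=0
print(hsv[212,210],hsv[212,270])
blob(g,c,.009,100)
```

```text
[94 21 98] [ 94  20 101]
0.009 px (327, 211, 28, 21) c [ 553.9 -143.3] sz [57.6 79.4] a 4.0
0.009 px (357, 201, 16, 16) c [ 589.1 -217.5] sz [44.7 45.4] a 88.0
0.009 px (291, 196, 12, 32) c [584.5 -15.2] sz [32.8 92.6] a 89.1
0.009 px (264, 196, 12, 32) c [586.2  64.9] sz [32.8 92.8] a 89.7
0.009 px (195, 195, 29, 36) c [587.1 243.8] sz [ 74.1 102.7] a 83.6
0.009 px (307, 188, 51, 12) c [ 636.1 -122.1] sz [149.6  33.2] a 88.8
0.009 px (204, 188, 57, 44) c [594.8 178. ] sz [167.6 128.4] a 88.8
```

{"fn": "carry_out", "kwargs": {"rows": [[[15, -10, 17, 0, -0.14, 0, 255], [30, -10, 33, 0, -0.28, 0, 255], [45, -10, 50, 0, -0.42, 0, 255], [60, -10, 67, 0, -0.56, 0, 255], [75, -10, 84, 0, -0.7, 0, 255], [90, -10, 101, 0, -0.84, 0, 255], [105, -10, 117, 0, -0.97, 0, 255], [120, -10, 134, 0, -1.09, 0, 255], [120, -10, 136, 0, -1.09, 0, 255], [120, -10, 136, 0, -1.09, 0, 255]]]}}

```text
t: 5.1
tcp_pos: [0.588, 0.243, 0.0716]
eef_rot: [-90.1, 0.2, -6.4]
force: [-0.7, 0.2, -4.8]
finger_gap: 0.0581
```

Run:
```python
from h import *
im=optics.read_camera("wrist");st=status.sense(); im=optics.read_camera("wrist"); cv2.imwrite("pics/w5.png",im)
print(st["t"],st["tcp_pos"],st["eef_rot"],st["finger_gap"],st["force"])
go(.5883,.2432,.0105,-6.5)
```

```text
5.15 [0.58713561 0.24317874 0.0717108 ] [-90.07073442   0.19802259  -6.39684561] 0.05797411652672811 [-0.92077857 -0.41781776 -3.77974589]
shift mm [ 1.7 61.5  0. ] rot [ 0.0012  0.0025 -0.0033] n 62.0 0.2
```

View pics/w5.png

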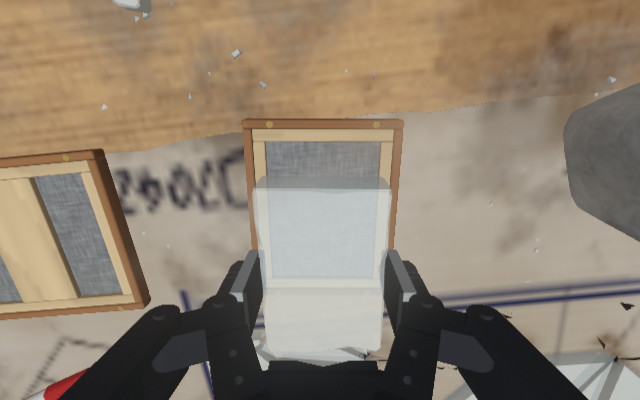

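{"fn": "carry_out", "kwargs": {"rows": [[[1.5, 20, 0, 0, 0, 0, 255], [1.5, 38, 0, 0, 0, 0, 255], [1.5, 50, 0, 0, 0, 0, 255], [1.5, 56, 0, 0, 0, 0, 255], [1.5, 58, 0, 0, 0, 0, 255], [1.5, 59, 0, 0, 0, 0, 255], [1.5, 60, 0, 0, 0, 0, 255], [1.5, 60, 0, 0, 0, 0, 255]]]}}

```text
t: 6.0
tcp_pos: [0.5907, 0.2434, 0.0138]
eef_rot: [-90.0, -0.0, -6.3]
force: [0.4, -0.7, -3.9]
finger_gap: 0.0583
```

Run:
```python
from h import *
st=status.sense()
print(st["t"],st["tcp_pos"],st["eef_rot"],st["finger_gap"],st["force"])
```

```text
6.0 [0.59073527 0.2434182  0.0138276 ] [-8.99842569e+01 -4.95424930e-02 -6.29884959e+00] 0.05828196621616299 [ 0.40473616 -0.66680403 -3.87856808]
```

{"fn": "carry_out", "kwargs": {"rows": [[[-1, 1, 0, 0, 0, 0, 255], [-1, 2, 0, 0, 0, 0, 255], [-1, 2.5, 0, 0, 0, 0, 255], [-1, 3, 0, 0, 0, 0, 255], [-1, 3, 0, 0, 0, 0, 255]]]}}

```text
t: 6.5
tcp_pos: [0.5893, 0.2434, 0.0109]
eef_rot: [-90.0, 0.0, -6.3]
force: [-1.8, -1.8, 4.3]
finger_gap: 0.0586
```

{"fn": "carry_out", "kwargs": {"rows": [[[0, 0, 0, 0, 0, 0, 60], [0, 0, 0, 0, 0, 0, 0], [0, 0, 0, 0, 0, 0, 0], [0, 0, 0, 0, 0, 0, 0], [0, -10, 0, 0, 0, 0, 0], [0, -40, 0, 0, 0, 0, 0], [0, -90, 0, 0, 0, 0, 0], [0, -140, 0, 0, 0, 0, 0], [0, -140, 0, 0, 0, 0, 0]]]}}

```text
t: 7.4
tcp_pos: [0.5946, 0.2451, 0.1588]
eef_rot: [-89.7, -0.8, -6.3]
force: [0.9, 0.9, -0.3]
finger_gap: 0.0852
```

Run:
```python
from h import *
st=status.sense(); im=optics.read_camera("wrist"); cv2.imwrite("pics/w6.png",im)
print(st["t"],st["tcp_pos"],st["eef_rot"],st["finger_gap"],st["force"])
go(.46,-.16,.2,-78)
```

```text
7.4 [0.59456973 0.24510362 0.15884368] [-89.68666383  -0.76083321  -6.2825766 ] 0.08522489772232382 [ 0.93139741  0.94199305 -0.33800656]
shift mm [ -87.1  -46.7 -416.4] rot [-0.0087  1.2516  0.0054] n 428.0 71.7
```

View pics/w6.png

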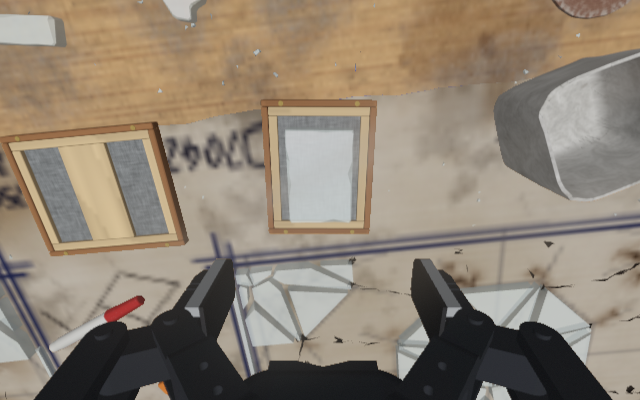

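Run:
```python
from h import *
st=status.sense(); im=optics.read_camera("wrist"); cv2.imwrite("pics/w7.png",im)
print(st["tcp_pos"],st["eef_rot"],st["joint_vel"].round(1))
c=cam("wrist",st)
cv2.imwrite("pics/z.png",cv2.resize(im[80:260,240:400],None,fx=3.3,fy=3.3,interpolation=cv2.INTER_CUBIC))
```

```text
[0.59262381 0.24446913 0.15554978] [-89.79060857  -0.509617    -6.28819322] [-0.1  3.2  4.2  0.  -1.2  0. ]
```

View pics/z.png

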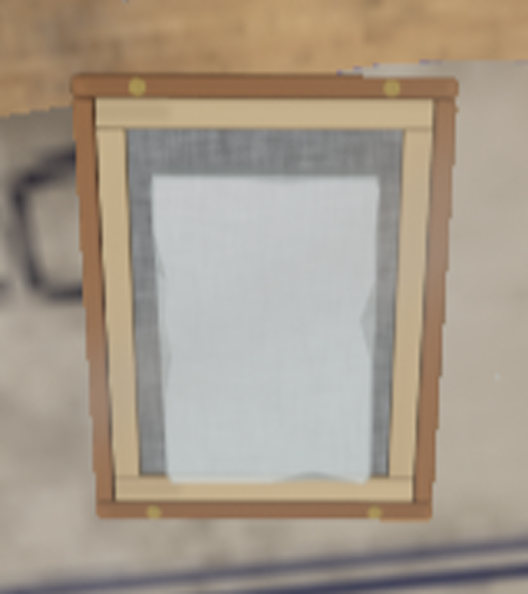

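Run:
```python
from h import *
st=dict(tcp_pos=[.59262,.24447,.15555],eef_rot=[-89.79,-.51,-6.288])
c=cam("wrist",st)
f=lambda p:(p[0]/3.3+240,p[1]/3.3+80)
a=ray(c,[f(p) for p in[(152,178),(378,178),(168,482),(368,482)]],.028);b=ray(c,[f(p) for p in[(128,128),(404,128),(138,476),(390,476)]],.006)
b[2:]=ray(c,[f(p) for p in[(138,476),(390,476)]],.011)
for q in(a,b):
    print((q*1000).round(1)[:,:2].tolist(), (q.mean(0)*1000).round(1))
```

```text
[[541.5, 219.0], [548.0, 277.2], [627.6, 210.7], [634.0, 267.9]] [587.8 243.7  28. ]
[[530.1, 211.6], [538.5, 287.4], [632.3, 199.3], [640.8, 275.6]] [585.4 243.5   8.5]
```

Run:
```python
from h import *
go(.434,-.318,.12,-78.4)
```

```text
shift mm [ -94.3   31.5 -575.6] rot [-0.004   1.2586  0.0026] n 584.0 72.1
```

{"fn": "carry_out", "kwargs": {"rows": [[[-8, 3, -48, 0, 0.11, 0, 0], [-16, 5, -96, 0, 0.22, 0, 0], [-24, 8, -144, 0, 0.33, 0, 0], [-32, 10, -192, 0, 0.44, 0, 0], [-40, 13, -240, 0, 0.55, 0, 0], [-48, 15, -288, 0, 0.66, 0, 0], [-56, 18, -336, 0, 0.77, 0, 0], [-64, 20, -384, 0, 0.88, 0, 0], [-72, 23, -432, 0, 0.99, 0, 0], [-80, 25, -480, 0, 1.1, 0, 0]]]}}

```text
t: 8.5
tcp_pos: [0.455, -0.2258, 0.1238]
eef_rot: [-90.1, 0.1, -69.6]
force: [0.7, -0.3, 0.1]
finger_gap: 0.0852
```

Run:
```python
from h import *
go(.434,-.318,.12,-78.4)
```

```text
shift mm [ 79.    3.7 -51.9] rot [ 0.0021  0.154  -0.0025] n 95.0 8.8
```

{"fn": "carry_out", "kwargs": {"rows": [[[40, 4, -26, 0, 0.08, 0, 0], [79, 4, -52, 0, 0.15, 0, 0], [79, 4, -52, 0, 0.15, 0, 0], [79, 4, -52, 0, 0.15, 0, 0], [79, 4, -52, 0, 0.15, 0, 0]]]}}

```text
t: 9.0
tcp_pos: [0.4356, -0.3155, 0.1203]
eef_rot: [-90.1, 0.2, -77.9]
force: [-0.2, 0.4, 0.4]
finger_gap: 0.0855
```

Run:
```python
from h import *
st=status.sense(); im=optics.read_camera("wrist"); cv2.imwrite("pics/w8.png",im)
print(st["t"],st["tcp_pos"],st["eef_rot"],st["joint_vel"].round(1))
c=cam("wrist",st);m=whites(im);m[270:]=0
blob(m,c,.019,300); blob(m,c,.013,300)
```

```text
9.0 [ 0.43558601 -0.31549009  0.12028634] [-90.09096611   0.15558087 -77.87341928] [ 1.2 -0.5 -0.1 -0.1 -0.  -0. ]
0.019 px (436, 248, 28, 22) c [ 557.4 -347.9] sz [23.8 21.1] a 12.2
0.019 px (286, 151, 68, 99) c [ 433.3 -320.6] sz [53.6 86.5] a 12.2
0.013 px (436, 248, 28, 22) c [ 560.9 -350.7] sz [24.4 21.6] a 12.2
0.013 px (286, 151, 68, 99) c [ 433.7 -322.8] sz [54.9 88.7] a 12.2
```

View pics/w8.png

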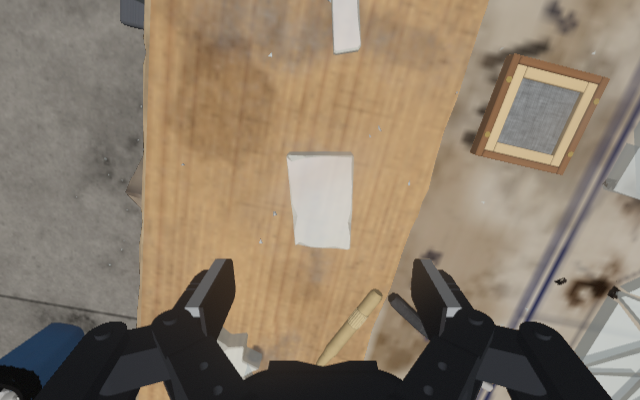

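Run:
```python
from h import *
go(.4333,-.3205,.0035,-77.8)
```

```text
shift mm [  4.8 117.   -3.5] rot [ 0.0013 -0.0004 -0.0022] n 117.0 0.1
```

{"fn": "carry_out", "kwargs": {"rows": [[[5, 45, -3, 0, 0, 0, 0], [5, 85, -3, 0, 0, 0, 0], [5, 105, -3, 0, 0, 0, 0], [5, 116, -3, 0, 0, 0, 0], [5, 116, -3, 0, 0, 0, 0], [5, 116, -3, 0, 0, 0, 0], [5, 116, -3, 0, 0, 0, 255], [5, 116, -3, 0, 0, 0, 255], [5, 116, -3, 0, 0, 0, 255], [5, 116, -3, 0, 0, 0, 255]]]}}

```text
t: 10.05
tcp_pos: [0.4355, -0.3233, 0.0069]
eef_rot: [-89.9, -0.1, -77.9]
force: [0.4, 1.7, 9.3]
finger_gap: 0.0498
```

{"fn": "carry_out", "kwargs": {"rows": [[[0, 0, 0, 0, 0, 0, 255], [0, 0, 0, 0, 0, 0, 255], [0, 0, 0, 0, 0, 0, 255], [0, -10, 0, 0, 0, 0, 255], [0, -30, 0, 0, 0, 0, 255], [0, -60, 0, 0, 0, 0, 255], [0, -100, 0, 0, 0, 0, 255], [0, -100, 0, 0, 0, 0, 255], [0, -100, 0, 0, 0, 0, 255]]]}}

```text
t: 10.95
tcp_pos: [0.435, -0.3232, 0.1066]
eef_rot: [-89.9, -0.1, -77.9]
force: [0.6, -0.5, -2.1]
finger_gap: 0.0496
```

Run:
```python
from h import *
im=optics.read_camera("wrist");st=status.sense(); im=optics.read_camera("wrist"); cv2.imwrite("pics/w9.png",im)
print(st["t"],st["tcp_pos"],st["eef_rot"],st["force"],st["finger_gap"])
go(.5875,.2436,.09,-6.4)
```

```text
11.0 [ 0.43411453 -0.32239395  0.10538051] [-9.00122237e+01  2.54385967e-03 -7.79165809e+01] [-0.16981956 -0.826092   -3.84208836] 0.049548074813568516
shift mm [-520.8   15.   268.9] rot [ 1.0000e-04 -1.2482e+00 -2.1000e-03] n 586.0 71.5
```

View pics/w9.png

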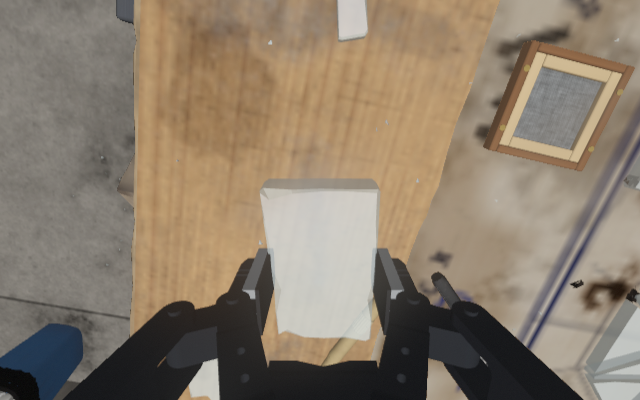

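Run:
```python
from h import *
print(tcast([(263,191),(378,191),(278,334),(370,338)],-.014).round(1))
```

```text
[[-42.7 -14.  -26.7]
 [-42.7 -14.   23.1]
 [ 34.6 -14.  -23.8]
 [ 37.1 -14.   23.6]]
```

{"fn": "carry_out", "kwargs": {"rows": [[[-30, 0, 15, 0, -0.11, 0, 255], [-70, 0, 35, 0, -0.22, 0, 255], [-112, 0, 58, 0, -0.33, 0, 255], [-154, 0, 80, 0, -0.44, 0, 255], [-196, 0, 101, 0, -0.55, 0, 255], [-238, 0, 123, 0, -0.66, 0, 255], [-280, 0, 145, 0, -0.77, 0, 255], [-322, 0, 166, 0, -0.88, 0, 255], [-364, 0, 188, 0, -0.99, 0, 255], [-400, 0, 207, 0, -1.08, 0, 255]]]}}

```text
t: 12.05
tcp_pos: [0.5521, 0.1141, 0.1035]
eef_rot: [-90.1, 0.2, -15.7]
force: [0.8, -1.0, -2.4]
finger_gap: 0.05
```

Run:
```python
from h import *
st=status.sense()
print(st["t"],st["tcp_pos"],st["eef_rot"],st["force"],st["finger_gap"])
go(.5895,.2434,.09,-6.4)
```

```text
12.05 [0.55205524 0.11410889 0.10351432] [-90.06241252   0.18391986 -15.74678922] [ 0.78089844 -0.98043894 -2.3646301 ] 0.050029351128968995
shift mm [  1.   13.4 134.6] rot [ 0.0008 -0.1631 -0.0033] n 135.0 9.3
```

{"fn": "carry_out", "kwargs": {"rows": [[[1, 5, 35, 0, -0.04, 0, 255], [2, 13, 75, 0, -0.1, 0, 255], [2, 13, 115, 0, -0.163, 0, 255], [2, 13, 134, 0, -0.163, 0, 255], [2, 13, 134, 0, -0.163, 0, 255], [2, 13, 134, 0, -0.163, 0, 255], [2, 13, 134, 0, -0.163, 0, 255]]]}}

```text
t: 12.75
tcp_pos: [0.591, 0.2384, 0.0915]
eef_rot: [-90.1, 0.1, -6.8]
force: [0.1, -0.0, -3.2]
finger_gap: 0.0499
```

Run:
```python
from h import *
im=optics.read_camera("wrist");st=status.sense(); im=optics.read_camera("wrist"); cv2.imwrite("pics/w10.png",im)
print(st["t"],st["tcp_pos"],st["eef_rot"],st["force"],st["finger_gap"])
go(.5903,.2434,.0345,-6.4)
```

```text
12.8 [0.59132881 0.23839512 0.09182055] [-9.00662776e+01  8.73516986e-02 -6.78284346e+00] [-0.19476864 -0.40491686 -2.77246345] 0.04965822778832151
shift mm [-1.8 57.6  4.8] rot [ 0.0008 -0.0068 -0.001 ] n 58.0 0.4
```

View pics/w10.png

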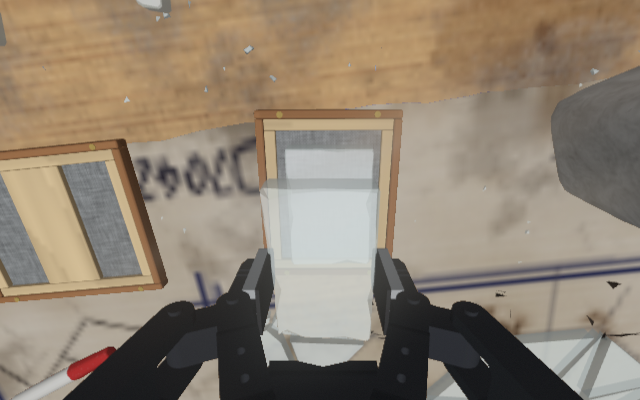

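{"fn": "carry_out", "kwargs": {"rows": [[[-1, 20, 5, 0, -0.007, 0, 255], [-1, 38, 5, 0, -0.007, 0, 255], [-1, 48, 5, 0, -0.007, 0, 255], [-1, 52, 5, 0, -0.007, 0, 255], [-1, 53, 5, 0, -0.007, 0, 255], [-1, 54, 5, 0, -0.007, 0, 255], [-1, 55, 5, 0, -0.007, 0, 255], [-1, 55, 5, 0, -0.007, 0, 255], [-1, 55, 5, 0, -0.007, 0, 255]]]}}

```text
t: 13.75
tcp_pos: [0.5919, 0.2452, 0.0377]
eef_rot: [-90.0, -0.0, -6.3]
force: [0.8, 0.1, -2.3]
finger_gap: 0.0496
```

{"fn": "carry_out", "kwargs": {"rows": [[[-1, 1, -1, 0, 0, 0, 255], [-1, 2, -1.5, 0, 0, 0, 255], [-1, 3, -1.5, 0, 0, 0, 255], [-1, 3, -1.5, 0, 0, 0, 255]]]}}

```text
t: 14.15
tcp_pos: [0.5904, 0.2436, 0.035]
eef_rot: [-90.0, 0.0, -6.3]
force: [-2.0, -0.5, 4.5]
finger_gap: 0.0498
```

{"fn": "carry_out", "kwargs": {"rows": [[[0, 0, 0, 0, 0, 0, 60], [0, 0, 0, 0, 0, 0, 0], [0, 0, 0, 0, 0, 0, 0], [0, 0, 0, 0, 0, 0, 0], [0, -10, 0, 0, 0, 0, 0], [0, -40, 0, 0, 0, 0, 0], [0, -80, 0, 0, 0, 0, 0], [0, -120, 0, 0, 0, 0, 0], [0, -120, 0, 0, 0, 0, 0], [0, -120, 0, 0, 0, 0, 0]]]}}

```text
t: 15.15
tcp_pos: [0.5915, 0.244, 0.1563]
eef_rot: [-89.9, -0.2, -6.3]
force: [-0.2, 0.4, -0.5]
finger_gap: 0.0855
```

Run:
```python
from h import *
im=optics.read_camera("wrist");st=status.sense(); im=optics.read_camera("wrist"); cv2.imwrite("pics/w11.png",im)
print(st["t"],st["tcp_pos"],st["eef_rot"],st["force"],st["finger_gap"])
cv2.imwrite("pics/z2.png",cv2.resize(im[80:260,220:420],None,fx=3,fy=3,interpolation=cv2.INTER_CUBIC))
go(.43,.15,.12,-60)
```

```text
15.2 [0.59035766 0.2436914  0.15468008] [-8.99966461e+01 -2.00842191e-02 -6.28638974e+00] [ 0.75622237 -0.92817208 -0.32536112] 0.085430314264438
shift mm [-148.4   33.9 -110.4] rot [ 0.0013  0.9374 -0.0011] n 188.0 53.7
```

View pics/z2.png

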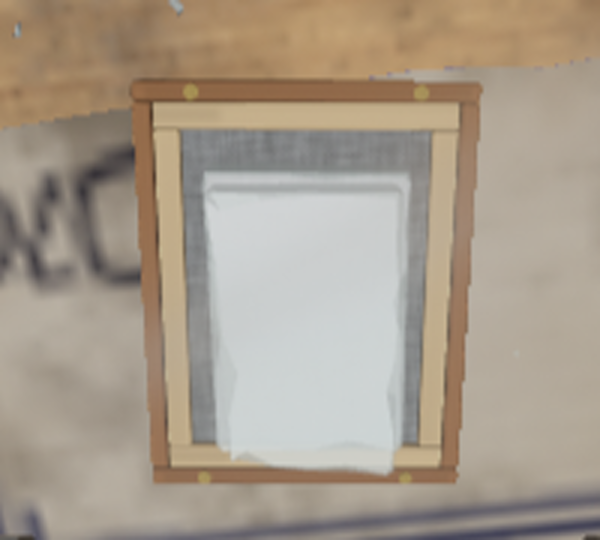

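Run:
```python
from h import *
st=dict(tcp_pos=[.59036,.24369,.15468],eef_rot=[-90,-.02,-6.286])
c=cam("wrist",st)
f=lambda p:(p[0]/3+220,p[1]/3+80)
a=ray(c,[f(p) for p in[(205,192),(402,192),(230,460),(392,474)]],.048)
b=ray(c,[f(p) for p in[(204,173),(410,177),(218,449),(402,447)]],.028)
for q in(a,b): print((q*1000).round(1)[:,:2].tolist(), (q.mean(0)*1000).round(1))
```

```text
[[543.8, 221.1], [549.5, 273.3], [622.5, 217.0], [632.2, 264.0]] [587.  243.9  48. ]
[[541.4, 219.1], [549.0, 277.5], [627.6, 210.9], [633.3, 268.8]] [587.8 244.1  28. ]
```

Run:
```python
from h import *
go(.425,.152,.09,-6)
```

```text
shift mm [-153.6   63.9 -108.9] rot [ 0.0007 -0.0051 -0.0015] n 199.0 0.3
```

{"fn": "carry_out", "kwargs": {"rows": [[[-35, 10, -27, 0, 0, 0, 0], [-70, 20, -54, 0, 0, 0, 0], [-110, 35, -81, 0, 0, 0, 0], [-154, 55, -109, 0, 0, 0, 0], [-154, 64, -109, 0, 0, 0, 0], [-154, 64, -109, 0, 0, 0, 0], [-154, 64, -109, 0, 0, 0, 0]]]}}

```text
t: 15.95
tcp_pos: [0.4262, 0.1524, 0.09]
eef_rot: [-90.0, 0.0, -6.3]
force: [-0.5, 0.3, 0.5]
finger_gap: 0.0853
```

Run:
```python
from h import *
im=optics.read_camera("wrist");st=status.sense(); im=optics.read_camera("wrist"); cv2.imwrite("pics/w12.png",im)
print(st["t"],st["tcp_pos"],st["eef_rot"])
c=cam("wrist",st);m=whites(im);m[280:]=0
cv2.imwrite("pics/z3.png",np.hstack([cv2.resize(im[100:260,240:400],None,fx=2.4,fy=2.4,interpolation=cv2.INTER_CUBIC),cv2.cvtColor(cv2.resize(m[100:260,240:400],None,fx=2.4,fy=2.4),cv2.COLOR_GRAY2BGR)]))
blob(m,c,.014,300)
k=max(cv2.findContours(m,cv2.RETR_EXTERNAL,cv2.CHAIN_APPROX_NONE)[0],key=cv2.contourArea)
h=cv2.approxPolyDP(cv2.convexHull(k),3,True)[:,0]
P=ray(c,h,.014)[:,:2]*1000
for i in range(len(P)):
    d=P[(i+1)%len(P)]-P[i]; print(h[i],P[i].round(1),"len",np.linalg.norm(d).round(1),"ang",np.degrees(np.arctan2(d[1],d[0])).round(1))
# caliper widths
Q=ray(c,k[:,0],.014)[:,:2]*1000
for a in range(0,180,10):
    u=np.array([np.cos(np.radians(a)),np.sin(np.radians(a))]); s=Q@u; print(a,round(np.ptp(s),1),round((s.max()+s.min())/2,1),end=' | ')
```

```text
16.0 [0.42731728 0.15268721 0.09047191] [-8.99774264e+01 -7.93808369e-02 -6.29097744e+00]
0.014 px (72, 220, 114, 34) c [434.2   1.2] sz [88.5 27. ] a 82.5
0.014 px (296, 184, 46, 49) c [426.6 151.7] sz [34.  36.2] a 35.6
[184 249] [449.1  40.2] len 5.1 ang -52.3
[180 253] [452.3  36.1] len 79.3 ang -98.2
[ 79 250] [440.9 -42.4] len 20.7 ang 173.9
[ 72 226] [420.3 -40.2] len 9.6 ang 115.2
[ 81 220] [416.2 -31.5] len 79.0 ang 82.5
[185 222] [426.5  46.9] len 23.5 ang -16.4
0 36.0 434.2 | 10 47.2 428.1 | 20 57.1 408.8 | 30 66.8 376.7 | 40 74.5 333.1 | 50 80.2 279.5 | 60 84.0 217.4 | 70 85.4 148.7 | 80 87.5 76.5 | 90 90.4 1.6 | 100 90.8 -73.3 | 110 88.9 -146.3 | 120 84.5 -214.9 | 130 77.6 -277.1 | 140 68.4 -330.8 | 150 57.1 -374.5 | 160 44.0 -406.8 | 170 29.6 -426.7 |
```

View pics/z3.png

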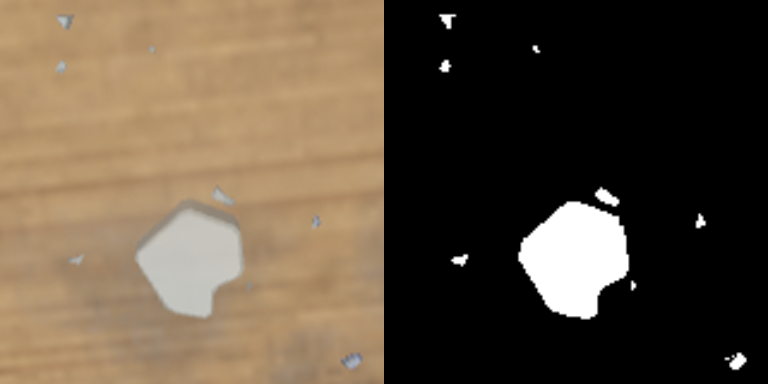

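Run:
```python
from h import *
st=dict(tcp_pos=[.42732,.15269,.09047],eef_rot=[-89.977,-.079,-6.291]);c=cam("wrist",st)
f=lambda p:(p[0]/2.4+240,p[1]/2.4+100)
V=[(188,208),(240,222),(243,270),(210,317),(168,308),(138,258)]
P=ray(c,[f(p) for p in V],.014)[:,:2]*1000
print(P.round(1).tolist())
for i in range(6):
    d=P[(i+1)%6]-P[i]; print(np.linalg.norm(d).round(1),np.degrees(np.arctan2(d[1],d[0])).round(1))
im=cv2.imread("pics/w12.png");m=whites(im);m[:,:280]=0;m[:,360:]=0;m[250:]=0
k=max(cv2.findContours(m,cv2.RETR_EXTERNAL,cv2.CHAIN_APPROX_NONE)[0],key=cv2.contourArea)
for Q,n in((ray(c,k[:,0],.014)[:,:2]*1000,'contour'),(P,'verts')):
  print(n)
  for a in range(-40,140,10):
    u=np.array([np.cos(np.radians(a)),np.sin(np.radians(a))]); s=Q@u; print(a,round(np.ptp(s),1),round((s.max()+s.min())/2,1),end=' | ')
```

```text
[[409.6, 151.4], [415.9, 166.8], [431.8, 166.3], [446.9, 154.2], [442.3, 141.2], [424.2, 133.9]]
16.6 68.0
16.0 -1.8
19.3 -38.6
13.9 -109.6
19.5 -158.2
22.7 129.9
contour
-40 37.5 229.8 | -30 37.1 294.4 | -20 37.7 349.6 | -10 38.6 394.2 | 0 39.2 427.0 | 10 39.1 446.8 | 20 37.7 452.9 | 30 35.5 445.4 | 40 33.8 423.7 | 50 32.9 388.4 | 60 33.8 342.7 | 70 34.2 286.5 | 80 34.2 221.4 | 90 33.8 149.6 | 100 34.0 74.0 | 110 33.8 -3.6 | 120 35.4 -81.9 | 130 36.9 -158.1 | verts
-40 36.7 229.7 | -30 35.7 294.6 | -20 34.2 350.2 | -10 36.2 395.2 | 0 37.3 428.3 | 10 37.2 448.3 | 20 36.0 454.7 | 30 33.7 447.3 | 40 30.5 426.3 | 50 30.2 390.3 | 60 31.8 344.0 | 70 33.0 287.4 | 80 33.2 222.1 | 90 32.9 150.3 | 100 33.8 75.1 | 110 33.7 -2.4 | 120 35.4 -81.2 | 130 36.6 -157.9 |
```

{"fn": "carry_out", "kwargs": {"rows": [[[0, 0, 0, 0, -0.14, 0, 0], [0, 0, 0, 0, -0.28, 0, 0], [0, 0, 0, 0, -0.42, 0, 0], [0, 0, 0, 0, -0.56, 0, 0], [0, 0, 0, 0, -0.7, 0, 0], [0, 0, 0, 0, -0.84, 0, 0], [0, 0, 0, 0, -0.98, 0, 0], [0, 0, 0, 0, -1.12, 0, 0], [0, 0, 0, 0, -1.26, 0, 0], [0, 0, 0, 0, -1.4, 0, 0]]]}}

```text
t: 17.05
tcp_pos: [0.4276, 0.1529, 0.0909]
eef_rot: [-90.1, -0.1, 74.3]
force: [-1.3, -0.2, 0.2]
finger_gap: 0.0855
```

Run:
```python
from h import *
st=status.sense()
print(st["t"],st["tcp_pos"],st["eef_rot"])
go(.4285,.153,.05,-111)
```

```text
17.05 [0.42758243 0.1529012  0.09091727] [-9.01204737e+01 -5.62816566e-02  7.42808562e+01]
shift mm [ 0.3 40.9 -0.8] rot [ 1.6000e-03 -3.0494e+00 -3.1000e-03] n 41.0 174.7
```

Run:
```python
from h import *
im=optics.read_camera("wrist");st=status.sense(); im=optics.read_camera("wrist"); cv2.imwrite("pics/w13.png",im)
print(st["t"],st["tcp_pos"],st["eef_rot"])
cv2.imwrite("pics/z4.png",cv2.resize(im[140:340,220:420],None,fx=3,fy=3,interpolation=cv2.INTER_CUBIC))
go(.4285,.153,.0075,69)
```

```text
17.1 [0.42756779 0.15288327 0.09091494] [-9.01227319e+01 -5.50436493e-02  7.46726770e+01]
shift mm [ 0.4 83.3 -0.9] rot [0.0019 0.0875 0.001 ] n 83.0 5.0
```

View pics/z4.png

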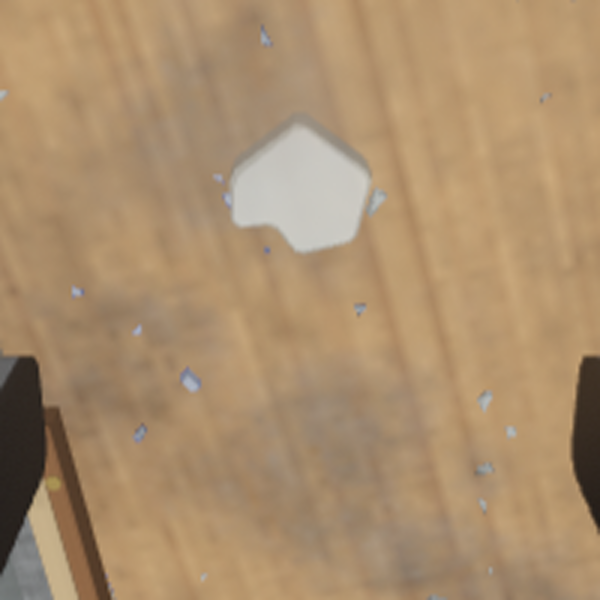

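{"fn": "carry_out", "kwargs": {"rows": [[[0.5, 35, -1, 0, 0.09, 0, 0], [0.5, 65, -1, 0, 0.09, 0, 0], [0.5, 77, -1, 0, 0.09, 0, 0], [0.5, 83, -1, 0, 0.09, 0, 0], [0.5, 83, -1, 0, 0.09, 0, 0], [0.5, 83, -1, 0, 0.09, 0, 100], [0.5, 83, -1, 0, 0.09, 0, 255], [0.5, 83, -1, 0, 0.09, 0, 255], [0.5, 83, -1, 0, 0.09, 0, 255], [0.5, 83, -1, 0, 0.09, 0, 255]]], "squeeze": 45}}

```text
t: 18.15
tcp_pos: [0.4273, 0.1526, 0.0083]
eef_rot: [-90.1, -0.0, 68.7]
force: [-1.4, -0.5, 10.5]
finger_gap: 0.0326
```

{"fn": "carry_out", "kwargs": {"rows": [[[0, 0, 0, 0, 0, 0, 255], [0, 0, 0, 0, 0, 0, 255], [0, 0, 0, 0, 0, 0, 255], [0, 0, 0, 0, 0, 0, 255], [0, -10, 0, 0, 0, 0, 255], [0, -30, 0, 0, 0, 0, 255], [0, -60, 0, 0, 0, 0, 255], [0, -60, 0, 0, 0, 0, 255], [0, -60, 0, 0, 0, 0, 255]]]}}

```text
t: 19.05
tcp_pos: [0.4273, 0.1526, 0.0682]
eef_rot: [-90.1, -0.1, 68.8]
force: [0.6, 0.2, 0.2]
finger_gap: 0.0324
```

Run:
```python
from h import *
im=optics.read_camera("wrist");st=status.sense(); im=optics.read_camera("wrist"); cv2.imwrite("pics/w14.png",im)
print(st["t"],st["tcp_pos"],st["eef_rot"],st["finger_gap"],st["force"])
cv2.imwrite("pics/z5.png",cv2.resize(im[200:400,180:460],None,fx=2.8,fy=2.8,interpolation=cv2.INTER_CUBIC))
```

```text
19.1 [0.42655056 0.15242017 0.06751828] [-9.00286060e+01 -1.09614487e-02  6.87629876e+01] 0.032219784911099406 [0.40594051 0.02595804 0.14763993]
```

View pics/z5.png

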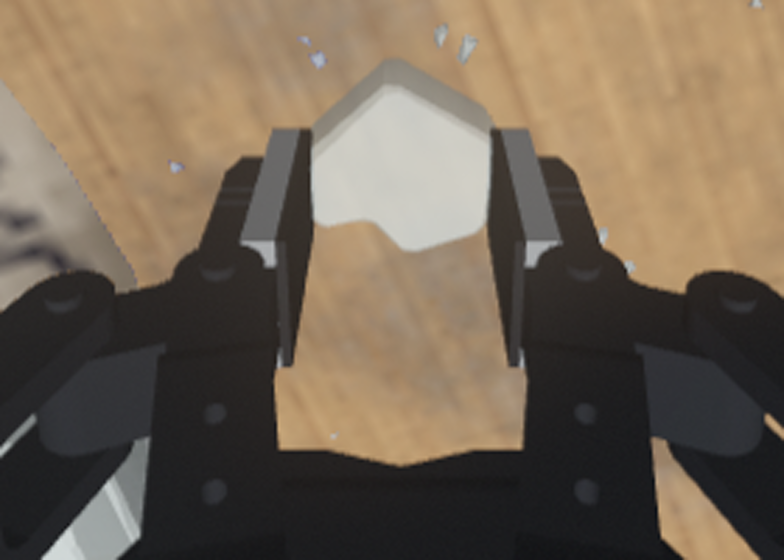

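Run:
```python
from h import *
f=lambda p:(p[0]/2.8+180,p[1]/2.8+200)
print(tcast([f(p) for p in[(393,85),(412,250),(312,155),(492,140),(314,222),(487,225)]],-.006).round(1))
go(.5885,-.2175,.08,0)
```

```text
[[-20.5  -6.   -0.2]
 [ 12.9  -6.    3.2]
 [ -6.9  -6.  -14.6]
 [ -9.9  -6.   17.1]
 [  6.9  -6.  -14.7]
 [  7.5  -6.   16.8]]
shift mm [-285.9  -13.  -285.3] rot [-2.0000e-04  1.2001e+00 -7.0000e-04] n 404.0 68.8
```

{"fn": "carry_out", "kwargs": {"rows": [[[-20, -13, -20, 0, 0.1, 0, 255], [-50, -20, -50, 0, 0.23, 0, 255], [-85, -20, -85, 0, 0.36, 0, 255], [-120, -20, -120, 0, 0.49, 0, 255], [-155, -20, -155, 0, 0.63, 0, 255], [-190, -20, -190, 0, 0.77, 0, 255], [-225, -20, -225, 0, 0.91, 0, 255], [-260, -20, -260, 0, 1.05, 0, 255], [-285, -20, -289, 0, 1.2, 0, 255], [-285, -20, -289, 0, 1.2, 0, 255]]]}}

```text
t: 20.15
tcp_pos: [0.5953, -0.2232, 0.0862]
eef_rot: [-90.1, -0.1, -0.4]
force: [0.8, 0.0, 0.2]
finger_gap: 0.032
```

Run:
```python
from h import *
im=optics.read_camera("wrist");im=optics.read_camera("wrist");im=optics.read_camera("wrist");st=status.sense(); im=optics.read_camera("wrist"); cv2.imwrite("pics/w15.png",im)
print(st["t"],st["tcp_pos"],st["eef_rot"],st["finger_gap"],st["force"])
c=cam("wrist",st)
f=lambda p:(p[0],p[1])
go(.5925,-.2175,.0145,-2)
```

```text
20.3 [ 0.59122563 -0.21692617  0.08571994] [-8.98885206e+01  1.92893362e-01  5.70431291e-02] 0.03211784492081786 [-0.17681384  0.4738435   0.05465756]
shift mm [ 1.6 71.5 -1.3] rot [-0.0018  0.0366 -0.0033] n 72.0 2.1
```

View pics/w15.png

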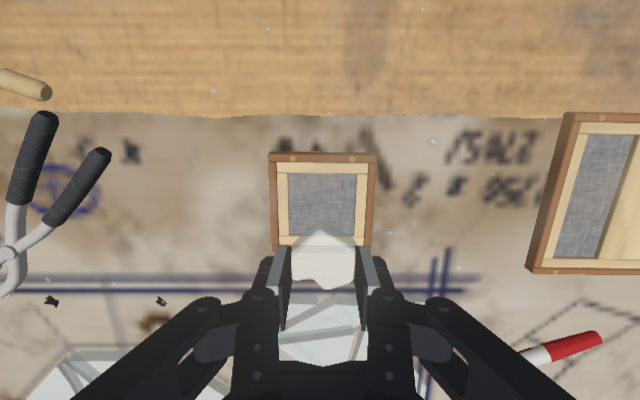

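Run:
```python
from h import *
st=dict(tcp_pos=[.59123,-.21693,.08572],eef_rot=[-89.889,.193,.057]);c=cam("wrist",st)
P=ray(c,[(288,172),(366,173),(291,236),(363,237)],.009)*1000
print(P.round(1),P.mean(0).round(1))
```

```text
[[ 562.4 -241.9    9. ]
 [ 563.1 -185.4    9. ]
 [ 613.6 -241.4    9. ]
 [ 614.4 -185.3    9. ]] [ 588.4 -213.5    9. ]
```

{"fn": "carry_out", "kwargs": {"rows": [[[1, 30, 0, 0, 0.03, 0, 255], [1, 52, 0, 0, 0.03, 0, 255], [1, 62, 0, 0, 0.03, 0, 255], [1, 66, 0, 0, 0.03, 0, 255], [1, 68, 0, 0, 0.03, 0, 255], [1, 68.5, 0, 0, 0.03, 0, 255], [1, 68.5, 0, 0, 0.03, 0, 255], [1, 68.5, 0, 0, 0.03, 0, 255]]]}}

```text
t: 21.15
tcp_pos: [0.5944, -0.2182, 0.0196]
eef_rot: [-90.0, -0.1, -1.7]
force: [0.1, -0.6, -0.4]
finger_gap: 0.032
```

Run:
```python
from h import *
im=optics.read_camera("wrist");st=status.sense()
print(st["t"],st["tcp_pos"],st["eef_rot"],st["finger_gap"],st["force"])
cv2.imwrite("pics/z6.png",cv2.resize(im[150:350,180:460],None,fx=2.8,fy=2.8,interpolation=cv2.INTER_CUBIC))
go(.5925,-.2175,.0145,-2)
```

```text
21.2 [ 0.59427108 -0.21816193  0.01954605] [-9.00362863e+01 -6.26659880e-02 -1.70716930e+00] 0.03239455200581739 [ 0.11256623  0.48778108 -0.43447269]
shift mm [-1.8  5.   0.6] rot [0.0006 0.0051 0.0011] n 5.0 0.3
```

View pics/z6.png

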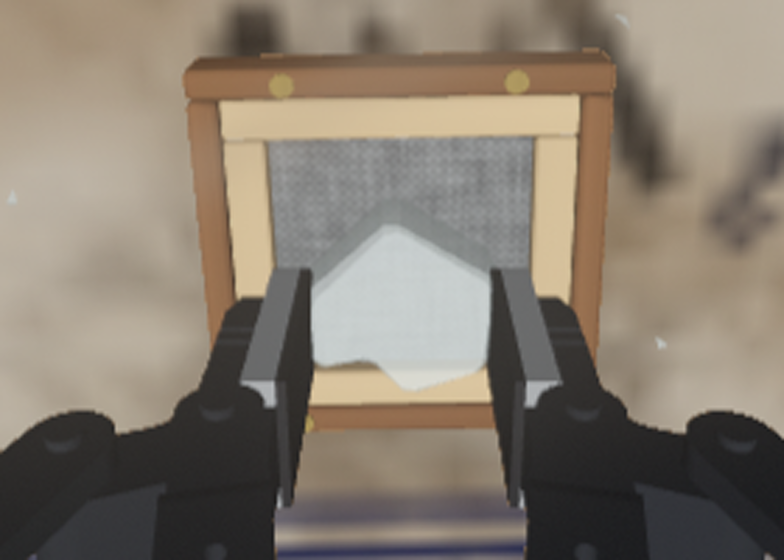

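{"fn": "carry_out", "kwargs": {"rows": [[[-2.5, 2, 0, 0, 0, 0, 255], [-2.5, 3, 0, 0, 0, 0, 255], [-2.5, 4, 0, 0, 0, 0, 255], [-2.5, 4.5, 0, 0, 0, 0, 255], [-2.5, 5, 0, 0, 0, 0, 255], [-2.5, 5, 0, 0, 0, 0, 255]]]}}

```text
t: 21.8
tcp_pos: [0.5911, -0.2178, 0.0144]
eef_rot: [-90.0, 0.0, -1.7]
force: [-1.8, -0.0, 6.9]
finger_gap: 0.0316
```

{"fn": "carry_out", "kwargs": {"rows": [[[0, 0, 0, 0, 0, 0, 100], [0, 0, 0, 0, 0, 0, 0], [0, 0, 0, 0, 0, 0, 0], [0, 0, 0, 0, 0, 0, 0], [0, -10, 0, 0, 0, 0, 0], [0, -40, 0, 0, 0, 0, 0], [0, -80, 0, 0, 0, 0, 0], [0, -80, 0, 0, 0, 0, 0], [0, -80, 0, 0, 0, 0, 0]]]}}

```text
t: 22.7
tcp_pos: [0.5924, -0.2183, 0.0957]
eef_rot: [-90.1, -0.2, -1.7]
force: [-0.7, 0.2, 0.0]
finger_gap: 0.0853
```

Run:
```python
from h import *
im=optics.read_camera("wrist");st=status.sense(); im=optics.read_camera("wrist"); cv2.imwrite("pics/w16.png",im)
print(st["t"],st["tcp_pos"],st["eef_rot"],st["finger_gap"],st["force"])
cv2.imwrite("pics/z7.png",cv2.resize(im[100:300,180:460],None,fx=2.8,fy=2.8,interpolation=cv2.INTER_CUBIC))
go(.418,-.164,.1,-75)
```

```text
22.75 [ 0.59133314 -0.21779155  0.09437477] [-9.00230246e+01 -3.73951671e-02 -1.70605729e+00] 0.0851783528867345 [-0.55195197  1.38563111 -0.47310144]
shift mm [-174.2   -6.3   48.3] rot [ 3.0000e-04  1.2792e+00 -1.1000e-03] n 181.0 73.3
```

View pics/z7.png

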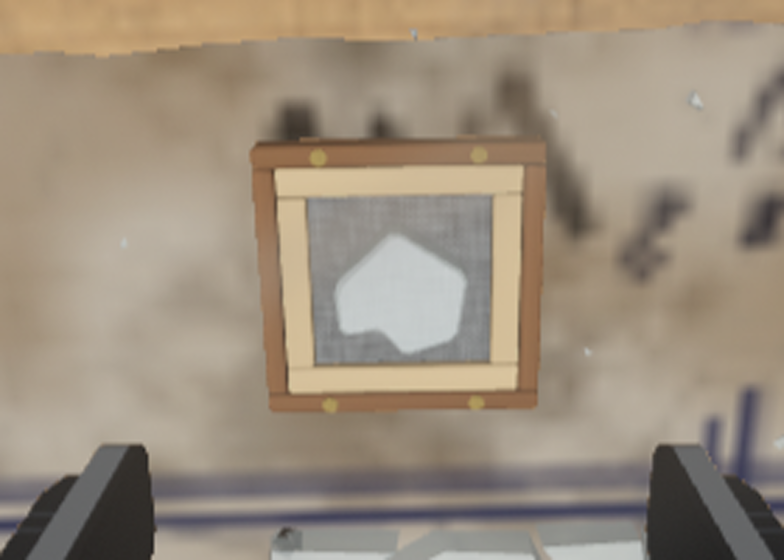

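{"fn": "carry_out", "kwargs": {"rows": [[[-20, 0, 5, 0, 0.14, 0, 0], [-40, 0, 10, 0, 0.28, 0, 0], [-60, 0, 15, 0, 0.42, 0, 0], [-80, 0, 20, 0, 0.56, 0, 0], [-100, -6, 25, 0, 0.7, 0, 0], [-120, -6, 32, 0, 0.84, 0, 0], [-140, -6, 39, 0, 0.98, 0, 0], [-160, -6, 45, 0, 1.12, 0, 0], [-174, -6, 48, 0, 1.26, 0, 0], [-174, -6, 48, 0, 1.28, 0, 0]]]}}

```text
t: 23.8
tcp_pos: [0.4155, -0.1629, 0.0986]
eef_rot: [-90.2, 0.2, -75.2]
force: [0.5, 0.1, 0.6]
finger_gap: 0.0853
```

Run:
```python
from h import *
im=optics.read_camera("wrist");im=optics.read_camera("wrist");st=status.sense(); im=optics.read_camera("wrist"); cv2.imwrite("pics/w17.png",im)
print(st["t"],st["tcp_pos"],st["eef_rot"])
c=cam("wrist",st);m=whites(im);m[270:]=0
blob(m,c,.014,300)
```

```text
23.9 [ 0.41886463 -0.16463851  0.0993775 ] [-9.00247890e+01  2.35308274e-02 -7.49094370e+01]
0.014 px (430, 159, 112, 111) c [ 550.2 -147. ] sz [71.1 94.6] a 1.9
0.014 px (308, 147, 28, 103) c [ 416.4 -162.8] sz [20.8 83.7] a 16.6
0.014 px (26, 56, 95, 36) c [ 230.3 -117.8] sz [64.2 21.9] a 14.1
```

View pics/w17.png

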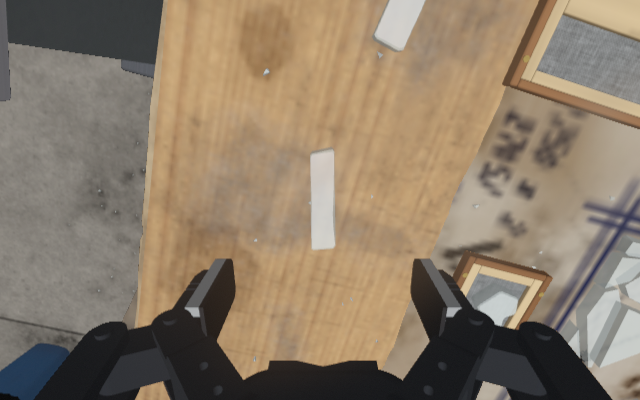

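Run:
```python
from h import *
go(.4166,-.163,.0078,-73.5)
```

```text
shift mm [-2.8 91.8 -2.4] rot [-0.0002 -0.0241  0.0003] n 92.0 1.4
```

{"fn": "carry_out", "kwargs": {"rows": [[[-3, 35, -2.5, 0, -0.024, 0, 0], [-3, 68, -2.5, 0, -0.024, 0, 0], [-3, 85, -2.5, 0, -0.024, 0, 100], [-3, 92, -2.5, 0, -0.024, 0, 120], [-3, 92, -2.5, 0, -0.024, 0, 120], [-3, 92, -2.5, 0, -0.024, 0, 120], [-3, 92, -2.5, 0, -0.024, 0, 255], [-3, 92, -2.5, 0, -0.024, 0, 255], [-3, 92, -2.5, 0, -0.024, 0, 255], [-3, 92, -2.5, 0, -0.024, 0, 255]]]}}

```text
t: 24.95
tcp_pos: [0.4165, -0.1629, 0.0089]
eef_rot: [-89.9, -0.1, -73.7]
force: [-0.3, 1.1, 4.3]
finger_gap: 0.0173
```

{"fn": "carry_out", "kwargs": {"rows": [[[0, 0, 0, 0, 0, 0, 255], [0, 0, 0, 0, 0, 0, 255], [0, 0, 0, 0, 0, 0, 255], [0, 0, 0, 0, 0, 0, 255], [0, -10, 0, 0, 0, 0, 255], [0, -30, 0, 0, 0, 0, 255], [0, -60, 0, 0, 0, 0, 255], [0, -60, 0, 0, 0, 0, 255], [0, -60, 0, 0, 0, 0, 255]]]}}

```text
t: 25.85
tcp_pos: [0.4163, -0.1628, 0.069]
eef_rot: [-89.9, -0.1, -73.7]
force: [0.3, 0.1, -0.5]
finger_gap: 0.0176
```

Run:
```python
from h import *
im=optics.read_camera("wrist");st=status.sense(); im=optics.read_camera("wrist"); cv2.imwrite("pics/w18.png",im)
print(st["t"],st["tcp_pos"],st["eef_rot"],st["finger_gap"],st["force"])
cv2.imwrite("pics/z8.png",cv2.resize(im[160:360,180:460],None,fx=2.8,fy=2.8,interpolation=cv2.INTER_CUBIC))
go(.585,-.015,.08,-1)
```

```text
25.9 [ 0.4156416  -0.16239351  0.06822774] [-8.99679049e+01 -4.45283940e-02 -7.36646349e+01] 0.017354982612775398 [-0.10368592 -0.10756553 -1.85332841]
shift mm [-93.5 -12.3 204.3] rot [ 2.0000e-04 -1.2683e+00 -4.0000e-04] n 225.0 72.7
```

View pics/z8.png

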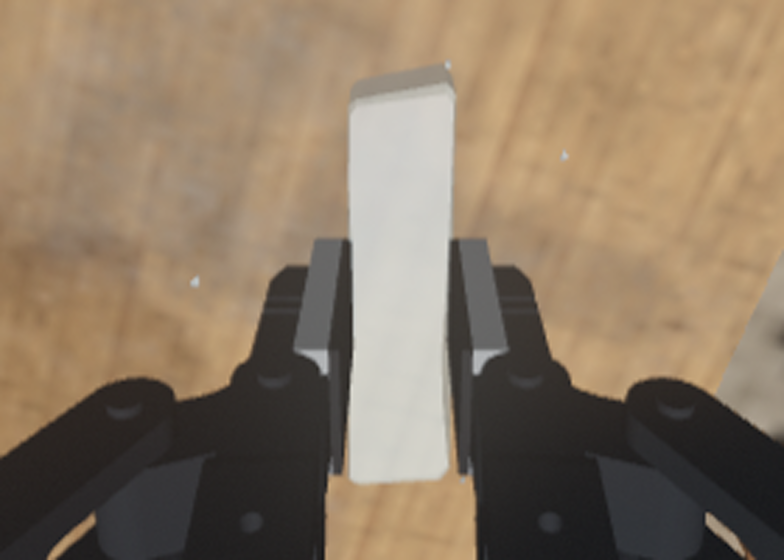

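Run:
```python
from h import *
f=lambda p:(p[0]/2.8+180,p[1]/2.8+160)
print(tcast([f(p) for p in[(350,105),(454,92),(350,482),(448,478)]],-.005).round(1))
```

```text
[[-36.6  -5.   -9.1]
 [-38.9  -5.    8.2]
 [ 41.5  -5.  -10.5]
 [ 40.6  -5.    8.7]]
```

{"fn": "carry_out", "kwargs": {"rows": [[[-10, -12, 25, 0, -0.14, 0, 255], [-20, -12, 48, 0, -0.28, 0, 255], [-32, -12, 71, 0, -0.42, 0, 255], [-44, -12, 94, 0, -0.56, 0, 255], [-55, -12, 117, 0, -0.7, 0, 255], [-66, -12, 140, 0, -0.84, 0, 255], [-77, -12, 163, 0, -0.98, 0, 255], [-87, -12, 186, 0, -1.12, 0, 255], [-93, -12, 204, 0, -1.26, 0, 255], [-93, -12, 204, 0, -1.27, 0, 255]]]}}

```text
t: 26.95
tcp_pos: [0.5868, -0.0145, 0.0787]
eef_rot: [-90.0, -0.0, -0.7]
force: [-0.1, -0.4, -0.8]
finger_gap: 0.0175
```

Run:
```python
from h import *
im=optics.read_camera("wrist");im=optics.read_camera("wrist");st=status.sense(); im=optics.read_camera("wrist"); cv2.imwrite("pics/w19.png",im)
print(st["t"],st["tcp_pos"],st["eef_rot"],st["finger_gap"],st["force"])
```

```text
27.05 [ 0.58402426 -0.01562269  0.0785552 ] [-90.00172588   0.16402219  -0.99689992] 0.017468969454337988 [-0.16951493 -0.39897725 -1.10909385]
```

View pics/w19.png

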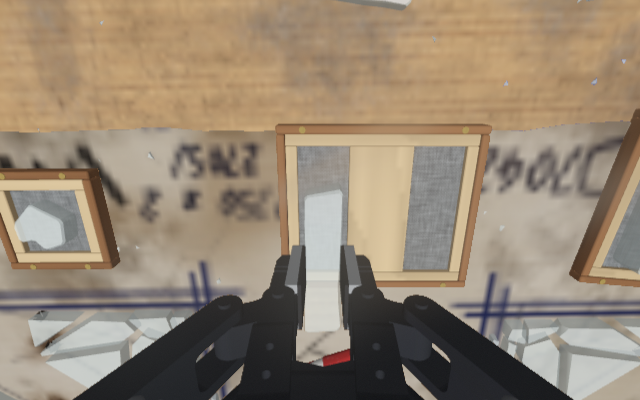

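Run:
```python
from h import *
st=dict(tcp_pos=[.58402,-.01562,.07856],eef_rot=[-90,.164,-.997]);c=cam("wrist",st)
print((ray(c,[(297,146),(351,146),(411,146),(467,147),(402,270),(459,271)],.009)*1000).round(1)[:,:2])
go(.5835,-.0152,.017,-1,st)
```

```text
[[534.9 -32.3]
 [535.5   4.5]
 [536.2  45.4]
 [537.5  83.7]
 [633.4  45.6]
 [635.1  90.4]]
shift mm [-0.4 61.6  0.4] rot [ 0.      0.0001 -0.0029] n 62.0 0.2
```

{"fn": "carry_out", "kwargs": {"rows": [[[-0.5, 25, 0.5, 0, 0, 0, 255], [-0.5, 45, 0.5, 0, 0, 0, 255], [-0.5, 54, 0.5, 0, 0, 0, 255], [-0.5, 57, 0.5, 0, 0, 0, 255], [-0.5, 59, 0.5, 0, 0, 0, 255], [-0.5, 60, 0.5, 0, 0, 0, 255], [-0.5, 60, 0.5, 0, 0, 0, 255], [-0.5, 60, 0.5, 0, 0, 0, 255]]]}}

```text
t: 27.9
tcp_pos: [0.5852, -0.0153, 0.0204]
eef_rot: [-90.0, -0.1, -0.9]
force: [-0.3, -0.0, -0.5]
finger_gap: 0.0174
```

Run:
```python
from h import *
im=optics.read_camera("wrist");st=status.sense()
print(st["t"],st["tcp_pos"],st["eef_rot"],st["finger_gap"],st["force"])
cv2.imwrite("pics/z9.png",im)
```

```text
27.95 [ 0.58516513 -0.01530215  0.0203751 ] [-9.00121911e+01 -5.46412532e-02 -9.05806938e-01] 0.017433411917550212 [ 0.02423009 -0.05017251 -0.44195236]
```

View pics/z9.png

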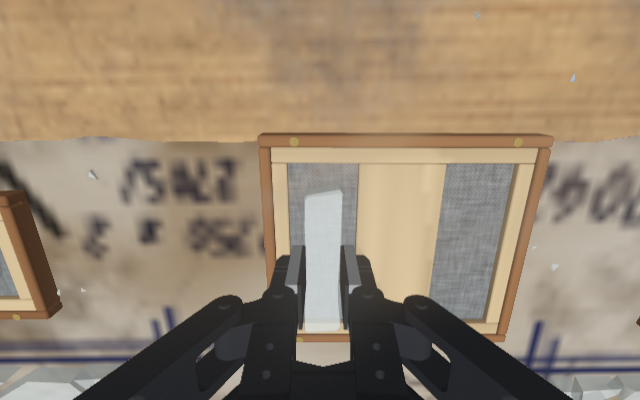

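Run:
```python
from h import *
st=dict(tcp_pos=[.58517,-.0153,.02037],eef_rot=[-90,-.055,-.906]);c=cam("wrist",st)
print((ray(c,[(325,163),(475,163)],.011)*1000).round(1)[:,:2],(ray(c,[(460,321)],.008)*1000).round(1)[:,:2])
print((ray(c,[(325,193)],.0115)*1000).round(1)[:,:2],(ray(c,[(325,198)],.0255)*1000).round(1)[:,:2],(ray(c,[(325,331)],.0255)*1000).round(1)[:,:2])
```

```text
[[534.6 -13.4]
 [535.8  61.1]] [[634.8  67.6]]
[[550.2 -13.6]] [[548.  -13.7]] [[625.1 -14.7]]
```

{"fn": "carry_out", "kwargs": {"rows": [[[-3, 2, 0, 0, 0, 0, 255], [-3, 3, 0, 0, 0, 0, 255], [-3, 4, 0, 0, 0, 0, 255], [-3, 5, 0, 0, 0, 0, 255], [-3, 5.5, 0, 0, 0, 0, 255], [-3, 5.5, 0, 0, 0, 0, 255]]]}}

```text
t: 28.55
tcp_pos: [0.5817, -0.0152, 0.0149]
eef_rot: [-90.0, 0.0, -0.9]
force: [-3.1, -0.0, 7.4]
finger_gap: 0.0176
```

{"fn": "carry_out", "kwargs": {"rows": [[[0, 0, 0, 0, 0, 0, 120], [0, 0, 0, 0, 0, 0, 120], [0, 0, 0, 0, 0, 0, 100], [0, -3, 0, 0, 0, 0, 0], [0, -10, 0, 0, 0, 0, 0], [0, -40, 0, 0, 0, 0, 0], [0, -80, 0, 0, 0, 0, 0], [0, -80, 0, 0, 0, 0, 0], [0, -80, 0, 0, 0, 0, 0]]]}}

```text
t: 29.45
tcp_pos: [0.5828, -0.0153, 0.0958]
eef_rot: [-90.0, -0.2, -0.9]
force: [-0.3, -0.0, 0.0]
finger_gap: 0.0856
```

Run:
```python
from h import *
im=optics.read_camera("wrist");st=status.sense(); im=optics.read_camera("wrist"); cv2.imwrite("pics/w20.png",im)
print(st["t"],st["tcp_pos"],st["eef_rot"],st["finger_gap"],st["force"])
go(.434,.001,.1,-98)
```

```text
29.5 [ 0.58167019 -0.01517683  0.09459563] [-9.00081930e+01 -2.68218216e-02 -9.01904069e-01] 0.08509051354493122 [-0.86536383 -0.30555591 -0.84169351]
shift mm [-147.2   -6.    13.8] rot [ 1.0000e-03  1.6946e+00 -1.0000e-03] n 148.0 97.1
```

View pics/w20.png

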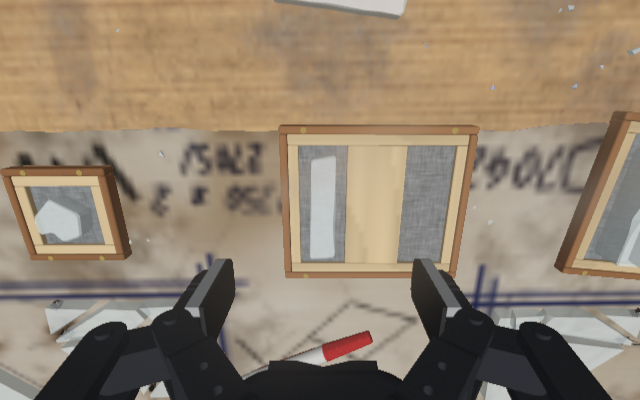

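{"fn": "carry_out", "kwargs": {"rows": [[[-15, 0, 1, 0, 0.14, 0, 0], [-30, 0, 3, 0, 0.28, 0, 0], [-45, 0, 4, 0, 0.42, 0, 0], [-60, 0, 6, 0, 0.56, 0, 0], [-75, 0, 7, 0, 0.7, 0, 0], [-90, -6, 8, 0, 0.84, 0, 0], [-105, -6, 10, 0, 0.98, 0, 0], [-120, -6, 11, 0, 1.12, 0, 0], [-135, -6, 13, 0, 1.26, 0, 0], [-147, -6, 14, 0, 1.4, 0, 0]]]}}

```text
t: 30.55
tcp_pos: [0.4327, 0.0015, 0.0991]
eef_rot: [-90.2, 0.1, -81.5]
force: [-0.3, 0.3, 0.7]
finger_gap: 0.0853
```

{"fn": "carry_out", "kwargs": {"rows": [[[0, 0, 0, 0, 0.14, 0, 0], [0, 0, 0, 0, 0.28, 0, 0], [0, 0, 0, 0, 0.3, 0, 0], [0, 0, 0, 0, 0.3, 0, 0]]]}}

```text
t: 30.95
tcp_pos: [0.4343, 0.0012, 0.0996]
eef_rot: [-90.1, -0.0, -98.1]
force: [-0.6, 0.4, 0.6]
finger_gap: 0.0853
```

Run:
```python
from h import *
im=optics.read_camera("wrist");im=optics.read_camera("wrist");st=status.sense(); im=optics.read_camera("wrist"); cv2.imwrite("pics/w21.png",im)
print(st["t"],st["tcp_pos"],st["eef_rot"])
c=cam("wrist",st);m=whites(im);m[270:]=0
blob(m,c,.013,600)
go(.4345,.001,.0075,-98)
```

```text
31.05 [0.43467761 0.00115229 0.09987673] [-9.00619707e+01 -2.66099369e-03 -9.81569879e+01]
0.013 px (464, 181, 112, 36) c [585.9 -17.7] sz [23.6 85.7] a 87.8
0.013 px (312, 150, 30, 106) c [436.4  -1.5] sz [87.9 22.6] a 81.9
shift mm [ 0.2 92.5 -0.2] rot [ 0.0008 -0.0032  0.0001] n 92.0 0.2
```

View pics/w21.png

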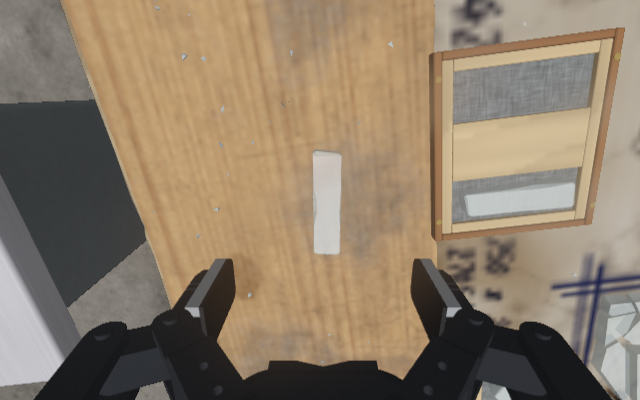

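Run:
```python
from h import *
go(.436,-.0008,.0075,-98.1)
```

```text
shift mm [ 1.7 92.5  1.5] rot [ 0.0008 -0.0015  0.0001] n 93.0 0.1
```

{"fn": "carry_out", "kwargs": {"rows": [[[2, 35, 1.5, 0, 0, 0, 0], [2, 68, 1.5, 0, 0, 0, 0], [2, 85, 1.5, 0, 0, 0, 100], [2, 92, 1.5, 0, 0, 0, 120], [2, 92.5, 1.5, 0, 0, 0, 120], [2, 92.5, 1.5, 0, 0, 0, 120], [2, 92.5, 1.5, 0, 0, 0, 255], [2, 92.5, 1.5, 0, 0, 0, 255], [2, 92.5, 1.5, 0, 0, 0, 255], [2, 92.5, 1.5, 0, 0, 0, 255]]]}}

```text
t: 32.1
tcp_pos: [0.4371, -0.0012, 0.0089]
eef_rot: [-89.9, -0.0, -98.3]
force: [-0.5, -0.2, 5.6]
finger_gap: 0.0202
```

{"fn": "carry_out", "kwargs": {"rows": [[[0, 0, 0, 0, 0, 0, 255], [0, 0, 0, 0, 0, 0, 255], [0, 0, 0, 0, 0, 0, 255], [0, 0, 0, 0, 0, 0, 255], [0, -10, 0, 0, 0, 0, 255], [0, -30, 0, 0, 0, 0, 255], [0, -60, 0, 0, 0, 0, 255], [0, -70, 0, 0, 0, 0, 255], [0, -70, 0, 0, 0, 0, 255]]]}}

```text
t: 33.0
tcp_pos: [0.4377, -0.0013, 0.0797]
eef_rot: [-89.7, -0.0, -98.3]
force: [0.2, 0.1, -0.9]
finger_gap: 0.0204
```

Run:
```python
from h import *
im=optics.read_camera("wrist");st=status.sense(); im=optics.read_camera("wrist"); cv2.imwrite("pics/w22.png",im)
print(st["t"],st["tcp_pos"],st["eef_rot"],st["finger_gap"],st["force"])
cv2.imwrite("pics/z10.png",cv2.resize(im[160:360,180:460],None,fx=2.8,fy=2.8,interpolation=cv2.INTER_CUBIC))
go(.585,.0648,.08,-1)
```

```text
33.05 [ 0.4368287  -0.0011964   0.07859064] [-8.98615800e+01 -7.55388821e-03 -9.83060122e+01] 0.020458219240567586 [-0.60761524  0.17284786 -1.53091804]
shift mm [-86.7  -2.1 137.8] rot [-3.0000e-04 -1.6983e+00  5.0000e-04] n 163.0 97.3
```

View pics/z10.png

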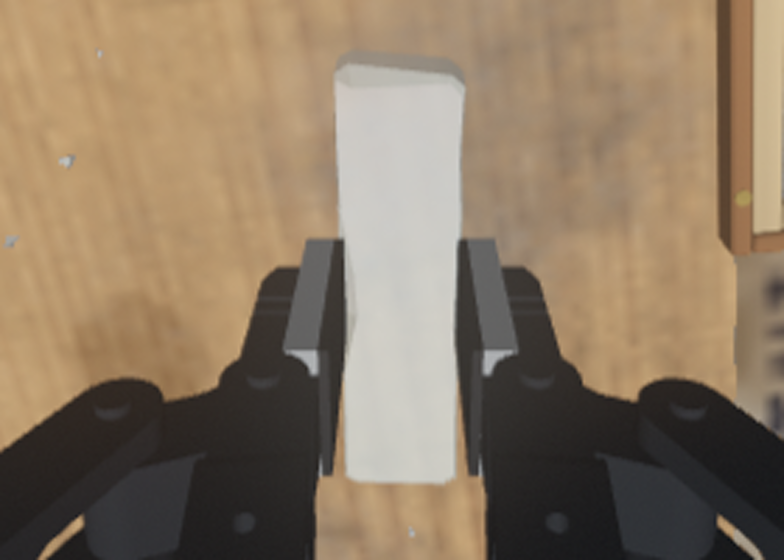

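{"fn": "carry_out", "kwargs": {"rows": [[[-7, -2, 11, 0, -0.14, 0, 255], [-14, -2, 22, 0, -0.28, 0, 255], [-22, -2, 35, 0, -0.42, 0, 255], [-30, -2, 48, 0, -0.56, 0, 255], [-38, -2, 61, 0, -0.7, 0, 255], [-46, -2, 74, 0, -0.84, 0, 255], [-54, -2, 87, 0, -0.98, 0, 255], [-62, -2, 100, 0, -1.12, 0, 255], [-70, -2, 112, 0, -1.26, 0, 255], [-78, -2, 125, 0, -1.4, 0, 255]]]}}

```text
t: 34.1
tcp_pos: [0.5703, 0.0583, 0.0779]
eef_rot: [-90.1, 0.2, -17.8]
force: [-0.1, 0.4, -0.6]
finger_gap: 0.0201
```

Run:
```python
from h import *
im=optics.read_camera("wrist");im=optics.read_camera("wrist");st=status.sense()
print(st["t"],st["tcp_pos"],st["eef_rot"])
go(.584,.0648,.08,-1)
```

```text
34.2 [0.5723182  0.05852696 0.0783653 ] [-8.99996432e+01  1.29054356e-02 -1.79928443e+01]
shift mm [ 9.2 -1.6  9.6] rot [-0.000e+00 -2.966e-01 -2.000e-04] n 13.0 17.0
```

{"fn": "carry_out", "kwargs": {"rows": [[[4, -2, 4, 0, -0.14, 0, 255], [9, -2, 9, 0, -0.28, 0, 255], [9, -2, 9.5, 0, -0.297, 0, 255], [9, -2, 9.5, 0, -0.297, 0, 255], [9, -2, 9.5, 0, -0.297, 0, 255]]]}}

```text
t: 34.7
tcp_pos: [0.5815, 0.064, 0.0812]
eef_rot: [-90.0, 0.1, -1.3]
force: [0.7, 0.1, 0.1]
finger_gap: 0.0203
```

Run:
```python
from h import *
im=optics.read_camera("wrist");im=optics.read_camera("wrist");st=status.sense(); im=optics.read_camera("wrist"); cv2.imwrite("pics/w23.png",im)
print(st["t"],st["tcp_pos"],st["eef_rot"],st["force"])
go(.584,.0648,.0195,-1)
```

```text
34.8 [0.58195076 0.06406186 0.08154192] [-9.00092900e+01  5.31475479e-02 -1.22217257e+00] [ 0.43362424 -0.30418506 -0.75702945]
shift mm [ 1.9 62.2  0.7] rot [ 0.0001 -0.0033 -0.0006] n 62.0 0.2
```

View pics/w23.png

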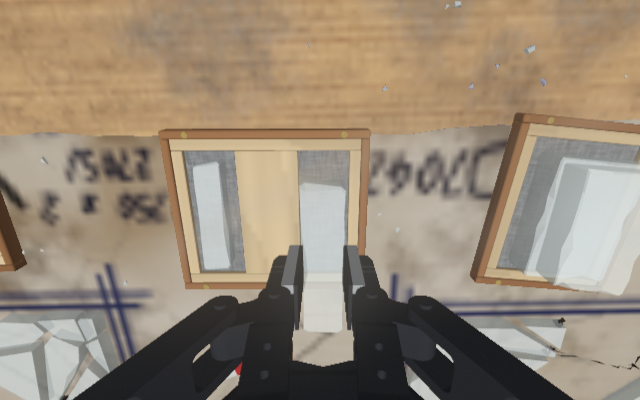

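{"fn": "carry_out", "kwargs": {"rows": [[[1, 25, 0.5, 0, 0, 0, 255], [1, 45, 0.5, 0, 0, 0, 255], [1, 55, 0.5, 0, 0, 0, 255], [1, 59, 0.5, 0, 0, 0, 255], [1, 61, 0.5, 0, 0, 0, 255], [1, 62, 0.5, 0, 0, 0, 255], [1, 62, 0.5, 0, 0, 0, 255]]]}}

```text
t: 35.55
tcp_pos: [0.5842, 0.0647, 0.0204]
eef_rot: [-90.0, -0.1, -1.1]
force: [0.6, 1.1, -1.4]
finger_gap: 0.0204
```

Run:
```python
from h import *
st=dict(tcp_pos=[.58195,.06406,.08154],eef_rot=[-90,.05,-1.222]);c=cam("wrist",st)
print((ray(c,[(299,150),(351,150)],.009)*1000).round(1)[:,:2])
im=optics.read_camera("wrist");im=optics.read_camera("wrist");st=status.sense(); im=optics.read_camera("wrist"); cv2.imwrite("pics/w24.png",im)
print(st["t"],st["tcp_pos"],st["eef_rot"],st["force"])
cv2.imwrite("pics/z11.png",cv2.resize(im[130:350,180:440],None,fx=2.7,fy=2.7,interpolation=cv2.INTER_CUBIC))
```

```text
[[536.2  48.6]
 [536.9  84.7]]
35.65 [0.58418544 0.06474207 0.0204379 ] [-9.00050932e+01 -6.65622500e-02 -1.08035840e+00] [ 0.8703699   1.38427685 -0.18745448]
```

View pics/z11.png

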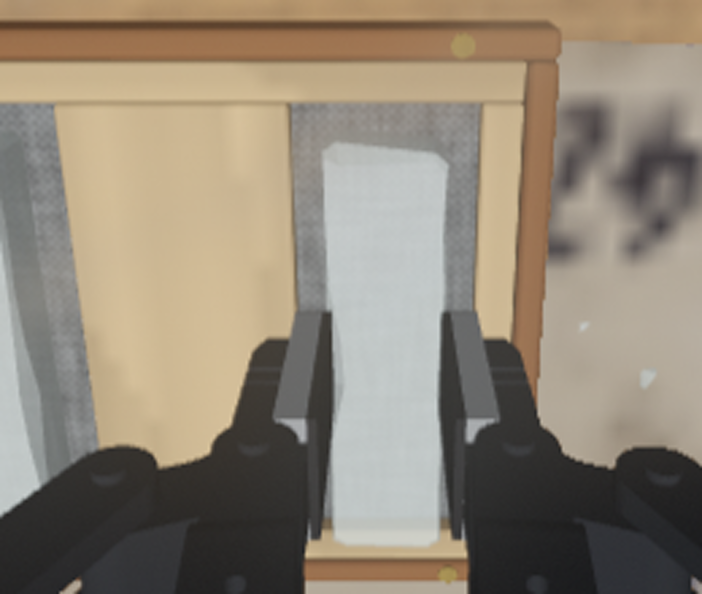

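{"fn": "carry_out", "kwargs": {"rows": [[[-1, 2, 0, 0, 0, 0, 255], [-1, 3, 0, 0, 0, 0, 255], [-1, 4, 0, 0, 0, 0, 255], [-1, 5, 0, 0, 0, 0, 255], [-1, 5.5, 0, 0, 0, 0, 255], [-1, 5.5, 0, 0, 0, 0, 255]]]}}

```text
t: 36.3
tcp_pos: [0.5826, 0.0647, 0.0149]
eef_rot: [-90.0, 0.0, -1.1]
force: [-1.7, -0.2, 6.8]
finger_gap: 0.0205
```

{"fn": "carry_out", "kwargs": {"rows": [[[0, 0, 0, 0, 0, 0, 120], [0, 0, 0, 0, 0, 0, 120], [0, 0, 0, 0, 0, 0, 100], [0, -3, 0, 0, 0, 0, 0], [0, -10, 0, 0, 0, 0, 0], [0, -40, 0, 0, 0, 0, 0], [-30, -90, 0, 0, 0, 0, 0], [-70, -130, 0, 0, 0, 0, 0], [-110, -170, 0, 0, 0, 0, 0], [-110, -170, 0, 0, 0, 0, 0]]]}}

```text
t: 37.3
tcp_pos: [0.4706, 0.067, 0.1874]
eef_rot: [-90.0, -0.1, -1.1]
force: [0.3, 1.1, -0.3]
finger_gap: 0.0857
```

Run:
```python
from h import *
im=optics.read_camera("wrist");im=optics.read_camera("wrist");im=optics.read_camera("wrist");st=status.sense(); im=optics.read_camera("wrist"); cv2.imwrite("pics/w25.png",im)
t=optics.read_camera("top"); cv2.imwrite("pics/top1.png",cv2.resize(t[180:300,180:460],None,fx=2.85,fy=2.85,interpolation=cv2.INTER_CUBIC)); cv2.imwrite("pics/scene1.png",optics.read_camera("scene"))
print(st["t"],st["tcp_pos"],st["eef_rot"],st["finger_gap"],st["force"])
c=cam("wrist",st);cc=cam("top")
# strip corner measure from wrist
m=((cv2.cvtColor(im,cv2.COLOR_BGR2HSV)[...,2]>165)&(cv2.cvtColor(im,cv2.COLOR_BGR2HSV)[...,1]<30)).astype(np.uint8)*255
blob(m,c,.0195,300)
```

```text
37.45 [0.47299103 0.06691498 0.18593494] [-90.00318874  -0.20378997  -1.06541414] 0.08593694241155594 [0.33411511 0.67354969 0.18656345]
0.0195 px (588, 367, 36, 18) c [750.1 429. ] sz [46.  29.5] a 88.9
0.0195 px (393, 344, 25, 30) c [715.8 169.7] sz [43.8 28.7] a 32.2
0.0195 px (64, 265, 30, 24) c [ 587.5 -216.1] sz [32.8 29.3] a 68.7
0.0195 px (454, 238, 72, 81) c [599.8 253.1] sz [ 75.5 102.6] a 82.7
0.0195 px (243, 238, 20, 62) c [581.5 -15.6] sz [18.6 80.3] a 88.8
0.0195 px (313, 234, 20, 66) c [580.6  64.7] sz [21.4 85.2] a 88.4
```

View pics/w25.png

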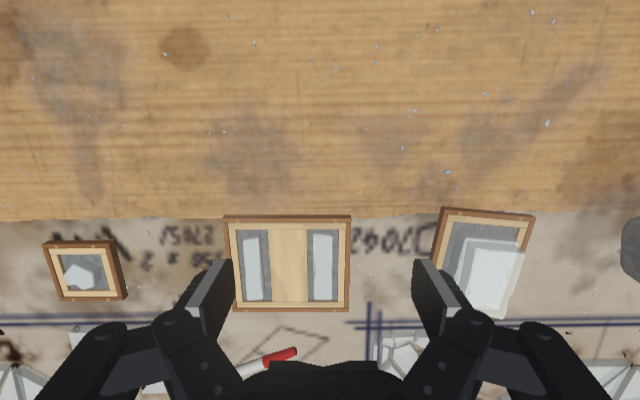

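View pics/scene1.png

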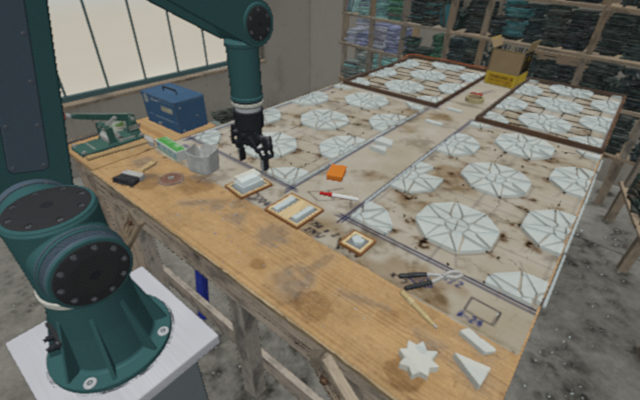

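Run:
```python
from h import *
im=cv2.imread("pics/w25.png")
cv2.imwrite("pics/z12.png",cv2.resize(im[205:320,215:360],None,fx=5,fy=5,interpolation=cv2.INTER_CUBIC))
```

```text
(no output)
```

View pics/z12.png

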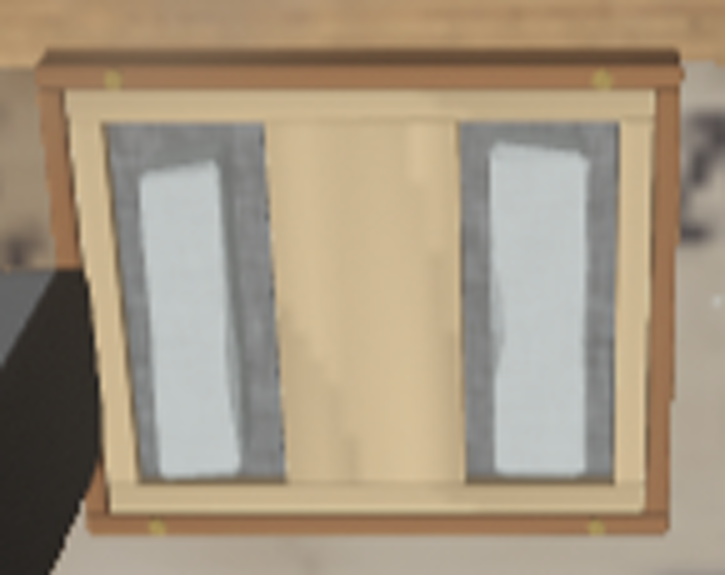

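View pics/top1.png

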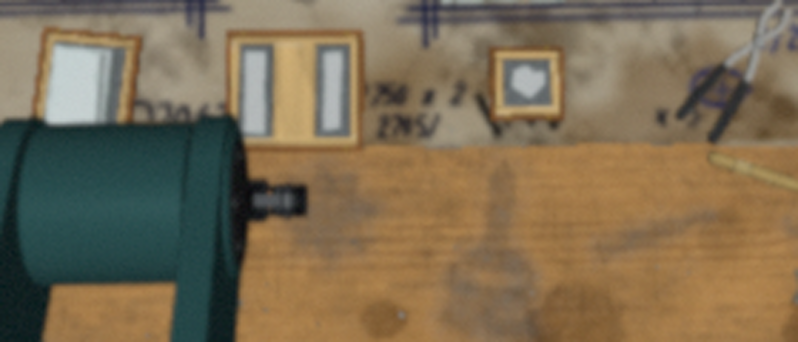

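```bash
python3 -c "
from station import status,close_job
s=status.sense();print(s['t'],s['joint_vel'].round(2));print(close_job())"
```

```text
37.6 [-0.03  0.86  0.06 -0.07  0.2  -0.09]
the job is handed in; nothing more can be done
None
```

I sorted all five pieces into their trays and handed the job in at 37.6 s of the 112 s allowed. `close_job()` gives no verdict, so what follows is from my own camera and force checks.

| Piece | Place | Last check |
|---|---|---|
| Large slab | slab tray bay | about 2 mm from the bay centre, lying along the bay |
| Small slab | on the large slab | centres about 1 mm apart, axes aligned |
| Hexagon | small square bay | about 1–2 mm from the centre |
| Narrow strip | lane on the right | about 3–4 mm towards the robot from the lane centre |
| Wide strip | lane on the left | about 4 mm towards the robot from the lane centre |

- **Setting down:** I lowered each piece until the force reading showed contact, then released it. The gripper finished open and clear of the glass.
- **Flat in the bays:** In the last wrist picture, grey felt shows around both strips and the hexagon. That and the placing heights indicate they lie flat on the floor.
- **Tools:** In the last overhead and scene pictures, the pincers and the glass cutter look unmoved.
- **Disagreements:**
    - The finger gaps while gripping were 2–6 mm below the stated widths. The pieces look chipped and narrower where I gripped them.
    - Pieces held in the gripper looked up to about 10% short in the wrist camera, so their centring is good to about 3 mm.

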